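# Pack a plate stack and instrument kit on the microbiology bench

### The arm

A 6-joint arm with a two-finger parallel gripper is mounted at the origin on the work surface. World frame = base frame: x ahead of the robot, y to its left, z up, the work surface at z = 0. Lengths are in m, angles in rad, forces in N, time in s.
With the tool pointing down it reaches from about 0.375 to 0.825 m from the base axis. Payload 5.5 kg.
Tool frame: the origin (TCP) lies midway between the tips of the shut fingers; the grasp point (between the pads) lies 19 mm behind it; z points along the fingers, y is the direction in which the jaws open and shut (so a half turn about z gives the same grasp; the last joint's range is limited). The gripper opens to 85 mm and grips with 20 to 120 N. Pads are 22 mm wide; open, the fingers measure 114 mm over their backs; the gripper's body (76 mm by 85 mm) begins 54 mm behind the grasp point. The pads swing forward as they close: fully open they stand 13 mm farther back than shut.
Start: joints at [1.114, 0.314, -0.047, 1.21, 0, 1.571], TCP at [0.265, 0.538, 0.231] pointing down, gripper open.
Joint ranges: [-2.67, 2.67], [-0.69, 1.73], [-1.03, 1.25], [-2.08, 2.16], [-1.42, 1.45], [-3.14, 3.14]. Speed limits (rad/s): [2.39, 2.39, 3.01, 3.14, 3.14, 3.14].

### API

Orientations are given as [roll, pitch, yaw] about the fixed x, y, z axes, in that order (R = Rz(yaw) Ry(pitch) Rx(roll)).
In Python, from workcell import r gives the robot as it stands.
- The arm moves only by the tool drive_tool, never from a script. Its argument "moves" is text: rows parted by semicolons, each of 5 numbers parted by spaces: the shift along the world's x, y, z each as a share of 500 mm, from -1 to 1, then the turn about the world's z as a share of pi/2 rad, from -1 to 1, then the closure, from 0 (fully open) to 1 (shut). In form: tx ty tz roll hand; .... A call has 1 to 10 rows; each row shifts and turns the pose as measured when the row begins; what a row does not reach is not made up. A row lasts 1/10 s, in which the tool goes at most 50 mm and 8.59 degrees, less where a joint would pass 70% of its speed; a pose out of reach is approached as far as the arm can. A call with a number of a shift or a turn outside -1 to 1 is refused whole. A call with a gripper value outside its range is refused whole. The fingers move at their own pace and stop on an object; "squeeze" is the grip in N (left out, the last holds). Time passes only in rows, so rows that do not move let the fingers close. It gives the time, the measured TCP pose, the force and the opening at its end, in the units of the state.
- r.get_state(): the state, without advancing time (a new reading comes with each control period).
- r.get_image(name): name is "scene" or "top" or "wrist"; returns a dict with "image" (480x640x3 uint8, red, green, blue), "depth" (480x640 float32, m along the optical axis (not along the pixel's ray), 0 where there is no reading), "fx", "fy", "cx", "cy" (pixels), "rvec" (rotation vector, rad) and "tvec" (3), from world to camera coordinates, as OpenCV has them; the wrist camera has in their place "T_tool_cam" (4x4, takes a point from camera to tool coordinates, whose origin is the TCP and whose axes are the flange's). Camera axes: x right, y down, z forward; pixel columns grow to the right and rows downward; lengths in m; the calibration is good to about 2 mm. A picture is of the moment at which its call begins: read the wrist's pose just before it.
- r.close_job(): hands the job in, once; it reports no verdict.
Trained networks look in a picture, given as the dict that the camera call returned (one of the last four; its "shot" number tells which), for a name from the list of things; names that differ only in an ending like _2 or _b are one class to them, and where a whole thing is asked for, a point or a joint stands for the part that bears it (a point fixed in the world has none). Each returns a list of dicts, best first, with "p" (0 to 1); they miss things now and then, are a little off and sometimes report something else, mostly with a low value. They report only what shows in the picture. A call takes as long as a camera call.
- r.spot_in(picture, name): "extent" ([centre column, centre row, width, height] in pixels, round what is visible of it).
The state is a dict: "t": time; "joint_pos": joint angles; "dq": joint speeds; "joint_efforts": joint torques, N m; "tool_pos": TCP position; "eef_rot": TCP orientation; "contact_force": force on the tool from outside, world axes, zero at the start; "moment": the same for the moment, N m; "width": finger opening in m.
Only numpy, scipy, OpenCV 4.12 (cv2) and the standard library are available. Lean on these libraries where they do the work, as an engineer would, in place of code of your own. Each camera call takes 0.05 s, during which the arm holds its last target.

### The job

Get the culture dishes and instruments ready for the next round: stack the three dishes squarely on the middle of the carrier between its posts, yellow at the bottom, then pink, then green on top, keeping them level. Then complete the kit tray in order of use: lay the forceps in the first lane, at the blue end, and then the spatula in the last lane, each centred and straight across both black bars. Leave the probe in the middle lane, the amber jar and the burner as they are.

Things in the scene. Friction and masses are not known exactly. Their poses are not given: they have to be found in the camera images.
- yellow_dish_center (a point): Closed round culture dish with clear lid, yellow gel seen through the lid; solid to the grip, 60 mm diameter, 15 mm high, lid flat, about 30 g. This point is its centre, 7.5 mm above its underside; z up. It starts flat on the bench.
- pink_dish_center (a point): Closed round culture dish with clear lid, pink gel seen through the lid; solid to the grip, 60 mm diameter, 15 mm high, lid flat, about 30 g. This point is its centre, 7.5 mm above its underside; z up. It starts flat on the bench.
- green_dish_center (a point): Closed round culture dish with clear lid, dark green gel seen through the lid; solid to the grip, 60 mm diameter, 15 mm high, lid flat, about 30 g. This point is its centre, 7.5 mm above its underside; z up. It starts flat on the bench.
- carrier: Fixed aluminium disc, 100 mm diameter, 8 mm thick, black 66 mm spot in the middle, two steel posts (8 mm diameter, tops 48 mm above the bench) on its x axis, 44 mm either side of the middle. Origin: centre of the underside, on the bench. Dishes stand on its top, 8 mm up, between the posts; along its y axis there is room for the fingers.
- tray: Fixed steel tray, x 150, y 170 mm, walls 12 mm high, the +y end blue. Origin: centre of underside, on the bench. Two black bars along y at x = +40, -40 mm, tops 14 mm above the bench; instruments lie across both, along x, either way round. 3 mm ridges at y = +25, -25 mm part three lanes: y = +50 (first, blue end), 0 (holds the probe), -50 mm (last). Open the fingers only about 40 mm here.
- forceps_center (a point): Steel forceps lying on edge, 140 mm long, 17 mm wide and 10 mm high at the middle, where the sides are parallel for 38 mm; 35 g. This point is the middle, 5 mm above the underside; x along the length (tips at +x), z up.
- spatula_center (a point): Spatula, 140 mm long: orange handle 12 mm wide and 12 mm high from x = -70 to +20 mm, then a 3 mm thick steel blade (up to 18 mm wide) flush with the handle's underside, to x = +70 mm; 40 g. This point is on the handle, mid-length of the whole spatula, 6 mm above the underside; x along the length (blade at +x), z up.
- probe_center (a point): Loose probe that lies already in the middle lane of the tray, along the tray's x: 140 mm long, white handle 8 by 8 mm, thin steel tip at +x. To be left as it is. This point is its middle, 4 mm above its underside.
- amber_jar: Bystander: amber glass jar with black cap and blank label, 68 mm diameter, 82 mm high. Origin: centre of the underside.
- burner: Bystander: unlit green glass spirit burner, 76 mm diameter, 60 mm high. Origin: centre of the underside.

How it is judged:
On the way, in this order (a step that is already met when the one before it is completed fails the run):
1. the yellow dish stands on the carrier (horizontal distance between yellow_dish_center and carrier below 0.01 m and z of yellow_dish_center in the frame of carrier between 0.0125 and 0.0185 m and angle between yellow_dish_center's own z axis and vertical below 0.08 rad), for 0.2 s.
2. the pink dish stands on the yellow one (horizontal distance between pink_dish_center and yellow_dish_center below 0.008 m and z of pink_dish_center in the frame of yellow_dish_center between 0.012 and 0.018 m and angle between pink_dish_center's own z axis and vertical below 0.08 rad), for 0.2 s.
3. the green dish stands on the pink one (horizontal distance between green_dish_center and pink_dish_center below 0.008 m and z of green_dish_center in the frame of pink_dish_center between 0.012 and 0.018 m and angle between green_dish_center's own z axis and vertical below 0.08 rad), for 0.2 s.
4. the forceps lie in the lane at the blue end (y of forceps_center in the frame of tray between 0.038 and 0.062 m and x of forceps_center in the frame of tray between -0.015 and 0.015 m and z of forceps_center in the frame of tray between 0.016 and 0.022 m and angle between the x axis of forceps_center and the x axis of tray, either way round below 0.2 rad and angle between forceps_center's own z axis and vertical below 0.12 rad), for 0.2 s.
5. the spatula lies in the lane at the other end (y of spatula_center in the frame of tray between -0.062 and -0.038 m and x of spatula_center in the frame of tray between -0.015 and 0.015 m and z of spatula_center in the frame of tray between 0.017 and 0.023 m and angle between the x axis of spatula_center and the x axis of tray, either way round below 0.2 rad and angle between spatula_center's own z axis and vertical below 0.12 rad), for 0.2 s.
At the end, for the whole second after the job is handed in: Yellow flat on the carrier within 10 mm of its middle; pink on yellow, green on pink within 8 mm; forceps in the blue-end lane, spatula in the last: 12 mm across, 15 mm along, 0.2 rad, resting on both bars; all released and at rest (all of step 1 and all of step 2 and all of step 3 and all of step 4 and all of step 5 and linear speed of each of yellow_dish, pink_dish, green_dish, forceps, spatula below 0.01 m/s); the robot touches nothing.
It fails at once if a dish is tipped by more than 0.5 rad (angle between any of yellow_dish_center, pink_dish_center, green_dish_center's own z axis and vertical above 0.5 rad).
It fails at once if the probe is moved by more than 15 mm (distance of probe_center from where it was at the start of the episode above 0.015 m).
It fails at once if the amber jar or the burner is moved by more than 20 mm (distance of any of amber_jar, burner from where it was at the start of the episode above 0.02 m).
It also fails if it takes over 109 s, if anything falls off the work surface, if the arm or the gripper's body presses on something with over 40 N, if the wrist force passes 120 N, or if a joint passes its speed limit or range.

## Working session

There is one attempt and no reset: what is moved stays moved. The work goes in short steps, Python scripts to look and compute and a tool call to move; the robot and the scene stay as the last step left them, time stands still between calls to the robot, and variables do not carry over. Pictures are saved under pics/ and viewed, and the job is handed in when it is done.

Besides the shell and the picture viewer there is one more tool, called by a JSON object that holds its "fn" and its "kwargs". drive_tool: Moves the arm, as the interface text tells. Shift numbers are shares of 500 mm and turn numbers shares of pi/2 rad, none past 1 either way. Its arguments: {"type":"object","properties":{"moves":{"type":"string"},"squeeze":{"type":"number"}},"required":["moves"]}

```bash
ls; mkdir -p pics
cat > h.py <<'E'
import numpy as np, cv2
from workcell import r
def save(p,n):
    cv2.imwrite('pics/'+n+'.png',cv2.cvtColor(p['image'],cv2.COLOR_RGB2BGR))
def w(p,u,v,z):
    R,_=cv2.Rodrigues(np.array(p['rvec'],float)); t=np.array(p['tvec'],float).ravel()
    d=R.T@np.array([(u-p['cx'])/p['fx'],(v-p['cy'])/p['fy'],1]); c=-R.T@t
    return c+d*(z-c[2])/d[2]
E
python3 - <<'E'
from h import *
p=r.get_image('top');save(p,'top0')
q=r.get_image('scene');save(q,'scene0')
print(r.get_state())
R,_=cv2.Rodrigues(np.array(p['rvec'],float));print(R,-R.T@np.array(p['tvec']).ravel(),p['fx'])
for n,z in [('yellow_dish_center',.015),('pink_dish_center',.015),('green_dish_center',.015),('carrier',.008),('tray',.01),('forceps_center',.01),('spatula_center',.01),('probe_center',.02),('amber_jar',.08),('burner',.05)]:
    for o in r.spot_in(p,n)[:2]:
        e=o['extent'];print(n,round(o['p'],2),np.round(e),w(p,e[0],e[1],z).round(4))
E
```

```text
pics
{'t': 0.1, 'joint_pos': array([ 1.11397803e+00,  3.14172405e-01, -4.79603292e-02,  1.21021804e+00,
        8.60279494e-06,  1.57080180e+00]), 'dq': array([ 0.00042599, -0.00065925,  0.00189874,  0.00352456,  0.00154135,
       -0.0006894 ]), 'joint_efforts': array([ 1.05313342e-03, -5.40765560e+01,  3.40542340e+01,  1.11282381e-02,
        4.67521966e-05,  1.79980447e-05]), 'tool_pos': array([0.26442506, 0.53801095, 0.23051877]), 'eef_rot': array([-3.14003821e+00, -8.59427881e-06,  2.68476887e+00]), 'contact_force': array([ 0.63689353,  0.27700518, -0.66028302]), 'moment': array([-0.00360579,  0.01885435,  0.02262223]), 'width': 0.08531833962332021}
[[-0.04123867 -0.99913788  0.00478117]
 [-0.97796112  0.03938344 -0.20503899]
 [ 0.20467392 -0.01313134 -0.97874213]] [0.29470052 0.01017665 1.37077113] 612.3561468340274
yellow_dish_center 0.88 [356. 227.  28.  26.] [ 0.5963 -0.1052  0.015 ]
pink_dish_center 0.93 [361. 292.  25.  32.] [ 0.4483 -0.1084  0.015 ]
pink_dish_center 0.44 [279. 299.  26.  24.] [0.4393 0.0745 0.015 ]
green_dish_center 0.78 [278. 299.  21.  27.] [0.4401 0.0767 0.015 ]
carrier 0.61 [282. 222.  42.  44.] [0.6163 0.0618 0.008 ]
tray 0.75 [362. 293.  25.  27.] [ 0.4456 -0.1111  0.01  ]
tray 0.55 [179. 281.  93. 100.] [0.4898 0.2969 0.01  ]
forceps_center 0.65 [451. 231.  55.  19.] [ 0.5791 -0.322   0.01  ]
spatula_center 0.73 [439. 304.  61.  28.] [ 0.416  -0.2805  0.01  ]
probe_center 0.67 [187. 282.  40.  24.] [0.4852 0.276  0.02  ]
probe_center 0.16 [454. 231.  59.  19.] [ 0.5768 -0.3246  0.02  ]
amber_jar 0.87 [402. 167.  28.  30.] [ 0.7138 -0.2092  0.08  ]
burner 0.81 [224. 183.  28.  29.] [0.7019 0.189  0.05  ]
```

Run:
```python
import cv2
a=cv2.imread('pics/top0.png')
cv2.imwrite('pics/top0z.png',cv2.resize(a[140:340,110:510],(800,400),interpolation=cv2.INTER_CUBIC))
```

```text
(no output)
```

View pics/top0z.png

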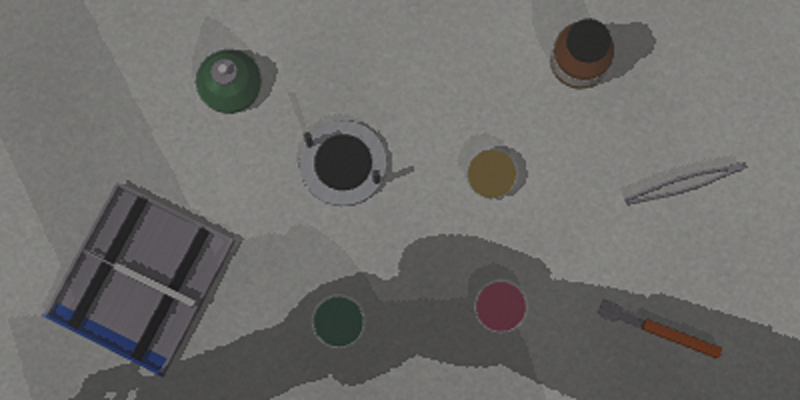

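View pics/scene0.png

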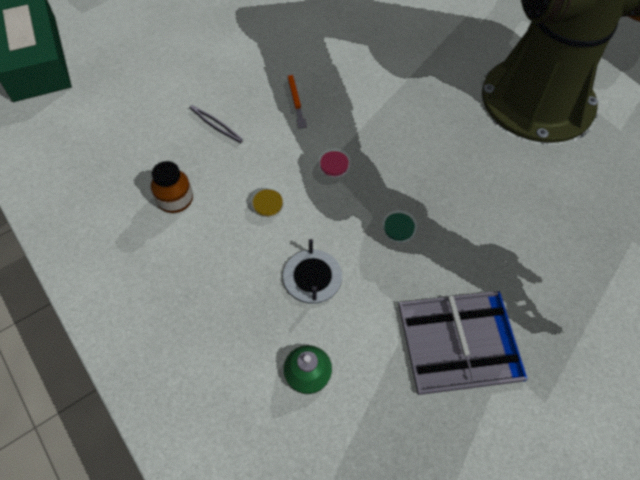

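The top view shows all items clearly (zoomed: yellow 492,174; pink 500,306; green 338,322; carrier 343,163; tray 142,280 with blue end at lower left). I'll measure them by segmentation.

```bash
cat > seg.py <<'E'
from h import *
a=cv2.cvtColor(cv2.imread('pics/top0.png'),cv2.COLOR_BGR2RGB)
p=r.get_image('top')
hsv=cv2.cvtColor(a,cv2.COLOR_RGB2HSV).astype(int);H,S,V=hsv[...,0],hsv[...,1],hsv[...,2]
def box(m,x0,y0,x1,y1):
    o=np.zeros_like(m);o[y0:y1,x0:x1]=m[y0:y1,x0:x1];return o
def big(m):
    n,l,s,c=cv2.connectedComponentsWithStats(m.astype(np.uint8));i=1+np.argmax(s[1:,4]);return l==i,s[i],c[i]
for n,b in dict(yellow=(330,205,385,250),pink=(335,270,385,315),green=(255,280,300,325)).items():
    m,s,c=big(box(S>70,*b));print(n,s,c,w(p,*c,.013).round(4))
m,s,c=big(box(V<60,262,200,302,245));print('spot',s,c,w(p,*c,.008).round(4))
# posts zoomed px
for u,v in [(307,136),(377,177)]:
    print('post',w(p,110+u/2,140+v/2,.046).round(4))
for n,b,mm in [('spat',(400,285,480,325),(S>120))]:
    m,s,c=big(box(mm,*b));print(n,s,c,cv2.minAreaRect(np.argwhere(m)[:,::-1].astype(np.float32)))
print('spat ends',w(p,110+602/2,140+308/2,.003),w(p,110+720/2,140+352/2,.01))
print('forc ends',w(p,110+627/2,140+201/2,.006),w(p,110+744/2,140+165/2,.006))
m,s,c=big(box((S>120)&(H>100)&(H<130),120,280,210,335));print('blue',s,c,w(p,*c,.01).round(4))
for k,(u,v) in dict(tl=(121,184),tr=(241,238),br=(163,375),bl=(45,317)).items(): print(k,w(p,110+u/2,140+v/2,.012).round(4))
E
python3 seg.py
```

```text
yellow [344 215  24  24 443] [355.44920993 226.41083521] [ 0.5984 -0.104   0.013 ]
pink [348 281  25  25 467] [359.93147752 292.70877944] [ 0.4471 -0.1056  0.013 ]
green [278 312   2   1   2] [278.5 312. ] [0.4117 0.0765 0.013 ]
spot [267 207  29  28 616] [281.17207792 220.73701299] [0.6196 0.0645 0.008 ]
post [0.6413 0.1015 0.046 ]
post [0.5913 0.0252 0.046 ]
spat [431 300  40  19 226] [450.69911504 308.94247788] ((450.5818176269531, 309.0040588378906), (40.852874755859375, 5.695584774017334), 21.250507354736328)
spat ends [ 0.44063464 -0.22064396  0.003     ] [ 0.38589002 -0.34642478  0.01      ]
forc ends [ 0.56090534 -0.25759601  0.006     ] [ 0.59748553 -0.39492674  0.006     ]
blue [132 297  61  31 316] [168.29113924 311.52848101] [0.423 0.32  0.01 ]
tl [0.6025 0.3159 0.012 ]
tr [0.5349 0.1809 0.012 ]
br [0.3857 0.2685 0.012 ]
bl [0.4548 0.399  0.012 ]
```

Run:
```python
import cv2
a=cv2.imread('pics/top0.png')
f=lambda x0,y0,x1,y1,n:cv2.imwrite('pics/'+n+'.png',cv2.resize(a[y0:y1,x0:x1],None,fx=6,fy=6,interpolation=cv2.INTER_CUBIC))
f(125,225,240,335,'ztray')
f(405,210,495,325,'zinst')
```

```text
(no output)
```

View pics/ztray.png

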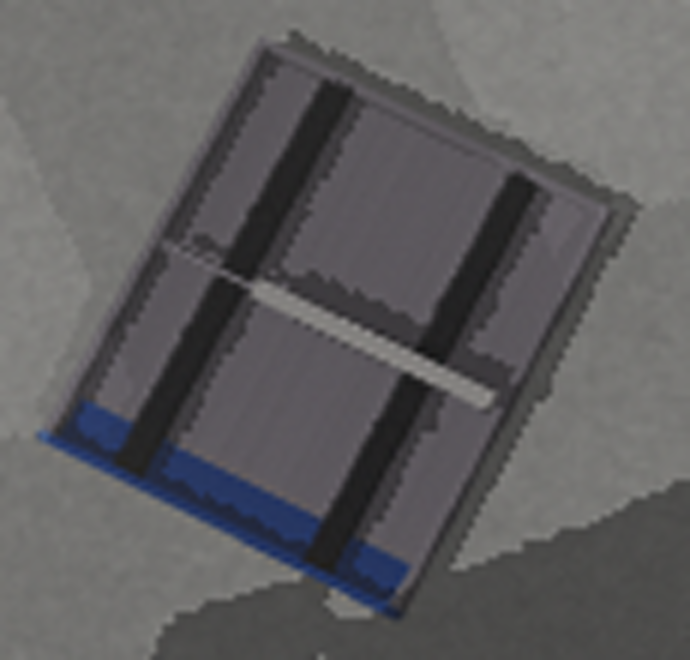

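View pics/zinst.png

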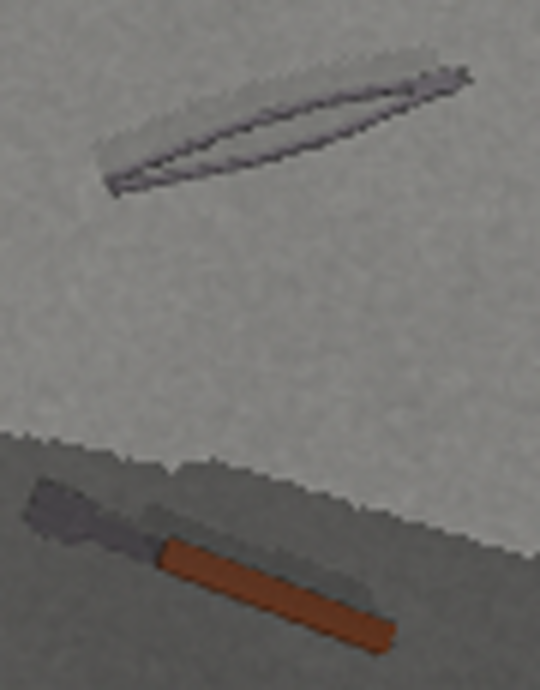

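{"fn": "drive_tool", "kwargs": {"moves": "0.03 -0.09 0.03 -0.09 0.2; 0.03 -0.09 0.03 -0.09 0.2; 0.04 -0.09 0 -0.09 0.2", "squeeze": 25}}

```text
t: 0.95
tool_pos: [0.3136, 0.4046, 0.2601]
eef_rot: [-3.141, -0.001, 2.255]
contact_force: [1.7, -0.2, -0.3]
width: 0.0686
```

```bash
cat > st.py <<'E'
from h import *
s=r.get_state()
print(round(s['t'],2),s['joint_pos'].round(3),s['tool_pos'].round(4),s['eef_rot'].round(3),np.degrees(s['eef_rot'][2]).round(1),s['contact_force'].round(1),round(s['width'],4))
E
python3 st.py
```

```text
0.95 [ 9.110e-01  1.370e-01 -2.050e-01  1.229e+00  1.000e-03  1.797e+00] [0.3136 0.4046 0.2601] [-3.141e+00 -1.000e-03  2.255e+00] 129.2 [ 1.7 -0.2 -0.3] 0.0686
```

{"fn": "drive_tool", "kwargs": {"moves": "0.06 -0.07 0 -0.09 0.2; 0.06 -0.07 0 -0.09 0.2; 0.06 -0.07 0 -0.09 0.2; 0.06 -0.07 0 -0.09 0.2; 0.06 -0.07 0 -0.09 0.2; 0.06 -0.07 0 -0.09 0.2; 0.06 -0.07 0 -0.09 0.2; 0.06 -0.07 0 -0.09 0.2; 0.06 -0.07 0 -0.08 0.2; 0 0 0 0 0.2"}}

```text
t: 1.95
tool_pos: [0.5941, 0.0703, 0.2633]
eef_rot: [3.134, -0.005, 0.938]
contact_force: [0.8, 0.4, -0.4]
width: 0.0684
```

```bash
python3 st.py
cat >> h.py <<'E'
from scipy.spatial.transform import Rotation as Ro
def wrist(n):
    s=r.get_state(); p=r.get_image('wrist'); save(p,n)
    T=np.eye(4);T[:3,:3]=Ro.from_euler('xyz',s['eef_rot']).as_matrix();T[:3,3]=s['tool_pos']
    M=np.linalg.inv(T@np.array(p['T_tool_cam']))
    p['rvec']=cv2.Rodrigues(M[:3,:3])[0].ravel();p['tvec']=M[:3,3]
    return p,s
E
python3 - <<'E'
from h import *
p,s=wrist('w1');print(p['T_tool_cam'],p['fx'])
for n,z in [('yellow_dish_center',.015),('pink_dish_center',.015),('green_dish_center',.015),('carrier',.008)]:
    for o in r.spot_in(p,n)[:2]:
        e=o['extent'];print(n,round(o['p'],2),np.round(e),w(p,e[0],e[1],z).round(4))
E
```

```text
1.95 [ 1.190e-01  2.920e-01 -4.000e-03  1.266e+00 -2.000e-03  2.322e+00] [0.5941 0.0703 0.2633] [ 3.134 -0.005  0.938] 53.8 [ 0.8  0.4 -0.4] 0.0684
[[-3.52787614e-04 -9.64846270e-01 -2.62814672e-01  6.57965724e-02]
 [ 9.99999540e-01 -5.74844833e-04  7.68029577e-04  3.65793424e-04]
 [-8.92108128e-04 -2.62814280e-01  9.64846028e-01 -1.44687084e-01]
 [ 0.00000000e+00  0.00000000e+00  0.00000000e+00  1.00000000e+00]] 358.8957455842746
yellow_dish_center 0.86 [392. 320.  21.  44.] [ 0.5864 -0.0965  0.015 ]
pink_dish_center 0.76 [307. 383.  47.  48.] [ 0.4511 -0.1057  0.015 ]
green_dish_center 0.93 [210. 278.  52.  50.] [0.445 0.075 0.015]
green_dish_center 0.25 [392. 319.  18.  44.] [ 0.5868 -0.0955  0.015 ]
```

View pics/w1.png

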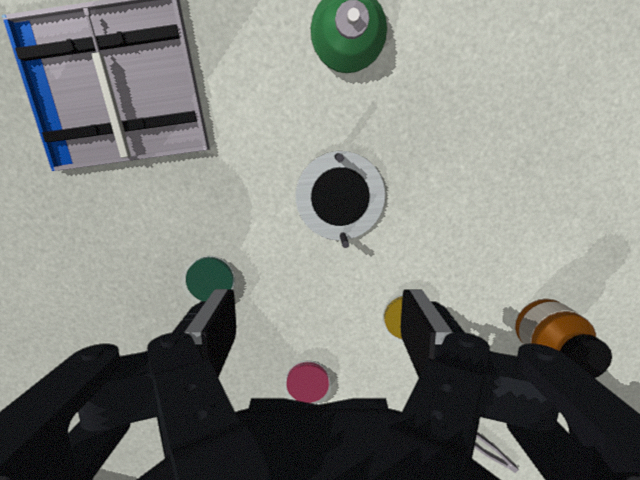

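Wrist view shows the carrier spot (340,196), posts (339,157) and (345,240), the tray top-left, pink (307,383), and green (210,280) partly beside a finger.

```bash
cat > m2.py <<'E'
from h import *
import pickle
E
python3 - <<'E'
from h import *
p,s=wrist('w2')
a=p['image'];hsv=cv2.cvtColor(a,cv2.COLOR_RGB2HSV).astype(int);V=hsv[...,2];S=hsv[...,1]
def big(m,x0,y0,x1,y1):
    o=np.zeros(m.shape,np.uint8);o[y0:y1,x0:x1]=m[y0:y1,x0:x1]
    n,l,st,c=cv2.connectedComponentsWithStats(o);i=1+np.argmax(st[1:,4]);return st[i],c[i]
st,c=big(V<60,300,162,385,230);print('spot',st,c,w(p,*c,.008).round(4))
st,c=big(S>90,280,355,340,410);print('pink',st,c,w(p,*c,.013).round(4))
for u,v in [(338,156),(343,236)]: print('posttop',w(p,u,v,.048).round(4))
for u,v in [(6,21),(53,170),(207,150)]: print('corner',w(p,u,v,.012).round(4))
print('probe',w(p,97,55,.022),w(p,125,157,.022))
# lower bar ends: black at bar
cv2.imwrite('pics/w2t.png',cv2.cvtColor(cv2.resize(a[0:180,0:220],None,fx=3.5,fy=3.3,interpolation=cv2.INTER_CUBIC),cv2.COLOR_RGB2BGR))
cv2.imwrite('pics/w2c.png',cv2.cvtColor(cv2.resize(a[140:260,280:400],None,fx=5,fy=5,interpolation=cv2.INTER_CUBIC),cv2.COLOR_RGB2BGR))
E
```

```text
spot [ 318  170   57   58 2605] [346.08214971 198.38733205] [0.6218 0.062  0.008 ]
pink [ 280  364   52   46 1438] [309.67802503 384.95618915] [ 0.4484 -0.1072  0.013 ]
posttop [0.6396 0.1076 0.048 ]
posttop [0.5976 0.0382 0.048 ]
corner [0.4502 0.4009 0.012 ]
corner [0.3816 0.2735 0.012 ]
corner [0.5304 0.1925 0.012 ]
probe [0.50404178 0.32239587 0.022     ] [0.45865623 0.23542155 0.022     ]
```

View pics/w2c.png

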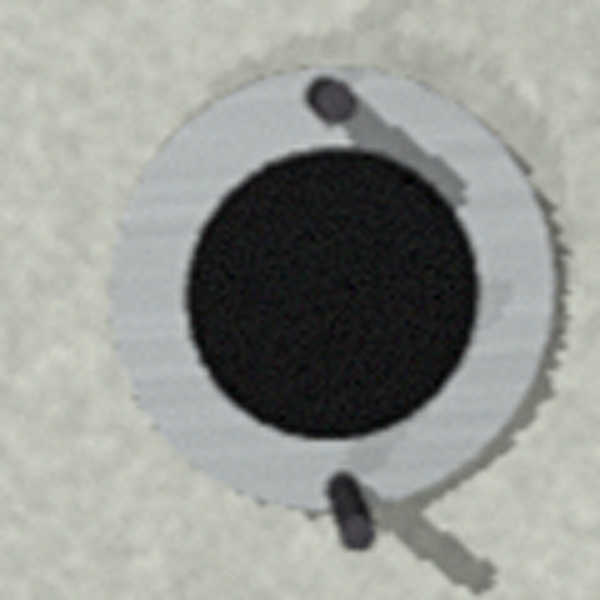

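View pics/w2t.png

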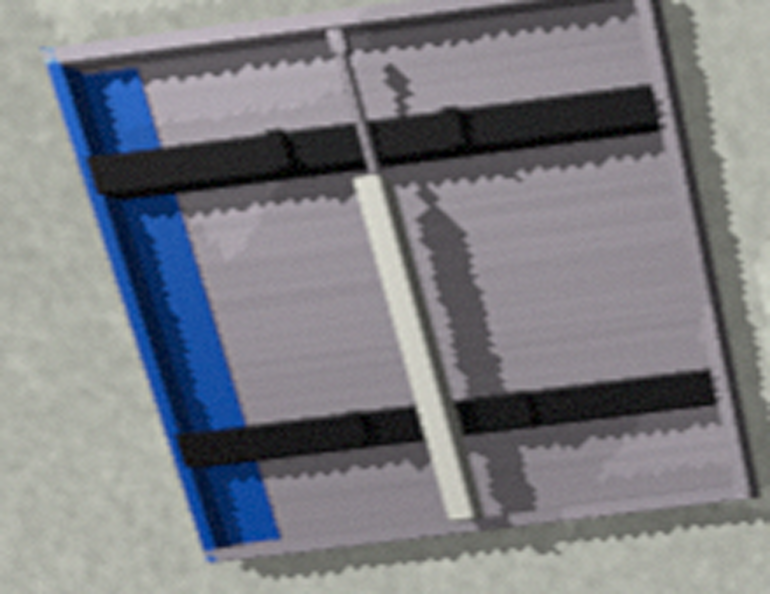

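```bash
python3 - <<'E'
from h import *
p,s=wrist('w3')
P=[w(p,u,v,.048) for u,v in [(346,160),(351.3,246.3)]];print('posts',P[0].round(4),P[1].round(4),(P[0]+P[1])/2,np.linalg.norm(P[0]-P[1]))
d=P[0]-P[1];print(np.degrees(np.arctan2(d[1],d[0])))
C=[w(p,u/3.5,v/3.3,.012) for u,v in [(50,50),(210,560),(755,495)]]
print(np.round(C,4),'centre',(C[0]+C[2])/2)
d=C[0]-C[1];print('xaxis',np.degrees(np.arctan2(d[1],d[0])),np.linalg.norm(d)); d=C[1]-C[2];print('yaxis',np.degrees(np.arctan2(d[1],d[0])),np.linalg.norm(d))
Q=[w(p,u/3.5,v/3.3,.022) for u,v in [(370,177),(460,518)]];d=Q[0]-Q[1];print('probe handle',Q,np.degrees(np.arctan2(d[1],d[0])))
q=[w(p,u/3.5,v/3.3,.014) for u,v in [(95,175),(658,108),(185,448),(715,388)]];print(np.round(q,4),np.mean(q,0))
E
python3 st.py
```

```text
posts [0.6439 0.1001 0.048 ] [0.5984 0.0242 0.048 ] [0.62113062 0.06214548 0.048     ] 0.08845399320707233
59.07846687034251
[[0.4606 0.3999 0.012 ]
 [0.388  0.2695 0.012 ]
 [0.538  0.1872 0.012 ]] centre [0.4992772  0.29359322 0.012     ]
xaxis 60.917369115020556 0.14928511842865066
yaxis 151.27079584855508 0.17106351978778334
probe handle [array([0.51176845, 0.31856582, 0.022     ]), array([0.46412009, 0.23172261, 0.022     ])] 61.24769687819747
[[0.4464 0.3682 0.014 ]
 [0.5883 0.289  0.014 ]
 [0.4088 0.2979 0.014 ]
 [0.5498 0.2191 0.014 ]] [0.49833278 0.29356105 0.014     ]
2.3 [ 0.128  0.287 -0.008  1.267  0.     2.321] [0.5904 0.0759 0.2641] [ 3.136 -0.006  0.949] 54.4 [-0.6 -0.1  0.7] 0.0683
```

{"fn": "drive_tool", "kwargs": {"moves": "0.004 -0.06 -0.05 0.02 0.08; 0.004 -0.06 -0.05 0.02 0.08; 0.004 -0.06 -0.05 0.01 0.08; 0.004 -0.06 -0.05 0 0.08; 0.004 -0.06 -0.05 0 0.08; 0 -0.06 -0.05 0 0.08; 0 0 0 0 0.08; 0 0 0 0 0.08"}}

```text
t: 3.1
tool_pos: [0.5991, -0.099, 0.1132]
eef_rot: [3.13, -0.012, 1.051]
contact_force: [0.3, -0.1, 1.5]
width: 0.0786
```

```bash
python3 st.py
python3 - <<'E'
from h import *
p,s=wrist('w4')
a=p['image'];hsv=cv2.cvtColor(a,cv2.COLOR_RGB2HSV).astype(int)
m=((hsv[...,1]>120)&(hsv[...,0]>15)&(hsv[...,0]<32)).astype(np.uint8)
n,l,st,c=cv2.connectedComponentsWithStats(m)
for i in np.argsort(-st[1:,4])[:2]+1: print(st[i],c[i],w(p,*c[i],.013).round(4))
E
```

```text
3.1 [-0.168  0.384 -0.225  0.947  0.007  1.923] [ 0.5991 -0.099   0.1132] [ 3.13  -0.012  1.051] 60.2 [ 0.3 -0.1  1.5] 0.0786
[ 286  210   76   75 4428] [323.8699187  247.34439928] [ 0.6018 -0.1059  0.013 ]
[531 283  54  54 519] [553.60693642 311.84393064] [ 0.7266 -0.2362  0.013 ]
```

View pics/w4.png

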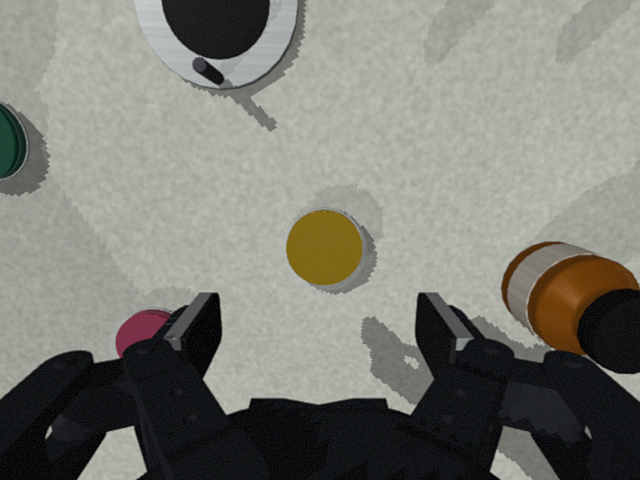

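Yellow dish clearly centred at pixel (324,247), at (0.602,-0.106). Lowering over it.

{"fn": "drive_tool", "kwargs": {"moves": "0.003 -0.007 -0.06 -0.01 0.08; 0.002 -0.007 -0.06 0 0.08; 0 0 -0.06 0 0.08; 0 0 -0.025 0 0.08; 0 0 0 0 0.08; 0 0 0 0 0.08"}}

```text
t: 3.75
tool_pos: [0.6082, -0.0989, 0.0169]
eef_rot: [3.118, -0.018, 1.046]
contact_force: [-0.3, 0.5, -0.3]
width: 0.0783
```

```bash
python3 st.py
```

```text
3.75 [-0.166  0.484 -0.32   0.739  0.008  1.93 ] [ 0.6082 -0.0989  0.0169] [ 3.118 -0.018  1.046] 60.0 [-0.3  0.5 -0.3] 0.0783
```

{"fn": "drive_tool", "kwargs": {"moves": "-0.006 -0.007 -0.01 0 0.08; -0.006 -0.007 -0.01 0 0.08; 0 0 -0.005 0 0.08; 0 0 0 0 0.08; 0 0 0 0 0.08"}}

```text
t: 4.25
tool_pos: [0.6051, -0.1068, 0.0083]
eef_rot: [3.111, -0.02, 1.047]
contact_force: [-0.5, 0.5, 0.8]
width: 0.0786
```

```bash
python3 st.py
```

```text
4.25 [-0.179  0.486 -0.34   0.709  0.009  1.916] [ 0.6051 -0.1068  0.0083] [ 3.111 -0.02   1.047] 60.0 [-0.5  0.5  0.8] 0.0786
```

{"fn": "drive_tool", "kwargs": {"moves": "-0.004 0.002 -0.01 0 0.08; -0.002 0 -0.01 0 0.08; 0 0 -0.004 0 0.08; 0 0 0 0 0.08"}}

```text
t: 4.65
tool_pos: [0.6019, -0.1058, -0.0047]
eef_rot: [3.111, -0.02, 1.047]
contact_force: [0.2, -0.2, -0.2]
width: 0.0786
```

```bash
python3 st.py
```

```text
4.65 [-0.179  0.497 -0.36   0.679  0.009  1.917] [ 0.6019 -0.1058 -0.0047] [ 3.111 -0.02   1.047] 60.0 [ 0.2 -0.2 -0.2] 0.0786
```

{"fn": "drive_tool", "kwargs": {"moves": "0 0 0.004 0 0.15; 0 0 0 0 0.25; 0 0 0 0 0.35; 0 0 0 0 0.4; 0 0 0 0 0.4; 0 0 0 0 0.4", "squeeze": 25}}

```text
t: 5.25
tool_pos: [0.6022, -0.1058, -0.0021]
eef_rot: [3.111, -0.02, 1.047]
contact_force: [0.4, -0.2, -0.8]
width: 0.0589
```

```bash
python3 st.py
```

```text
5.25 [-0.179  0.494 -0.357  0.684  0.009  1.917] [ 0.6022 -0.1058 -0.0021] [ 3.111 -0.02   1.047] 60.0 [ 0.4 -0.2 -0.8] 0.0589
```

{"fn": "drive_tool", "kwargs": {"moves": "0 0 0.03 0 0.4; 0 0 0.05 0 0.4; 0 0 0.05 0 0.4; 0 0 0.04 0 0.4; 0 0 0.02 0 0.4; 0 0 0 0 0.4"}}

```text
t: 5.85
tool_pos: [0.6, -0.1054, 0.0942]
eef_rot: [3.115, -0.019, 1.047]
contact_force: [-0.1, 0.7, -0.2]
width: 0.0589
```

```bash
python3 st.py
```

```text
5.85 [-0.179  0.39  -0.264  0.885  0.009  1.917] [ 0.6    -0.1054  0.0942] [ 3.115 -0.019  1.047] 60.0 [-0.1  0.7 -0.2] 0.0589
```

{"fn": "drive_tool", "kwargs": {"moves": "0.008 0.05 0 0 0.4; 0.01 0.08 0 0 0.4; 0.01 0.08 0 0 0.4; 0.01 0.08 0 0 0.4; 0.005 0.04 0 0 0.4; 0 0 0 0 0.4; 0 0 0 0 0.4"}}

```text
t: 6.55
tool_pos: [0.6182, 0.064, 0.0863]
eef_rot: [3.12, -0.014, 1.044]
contact_force: [-0.0, 0.5, -1.1]
width: 0.0589
```

```bash
python3 st.py;  python3 - <<'E'
from h import *
p,s=wrist('w5')
E
```

```text
6.55 [ 1.040e-01  4.230e-01 -2.330e-01  8.890e-01 -1.000e-03  2.202e+00] [0.6182 0.064  0.0863] [ 3.12  -0.014  1.044] 59.8 [-0.   0.5 -1.1] 0.0589
```

View pics/w5.png

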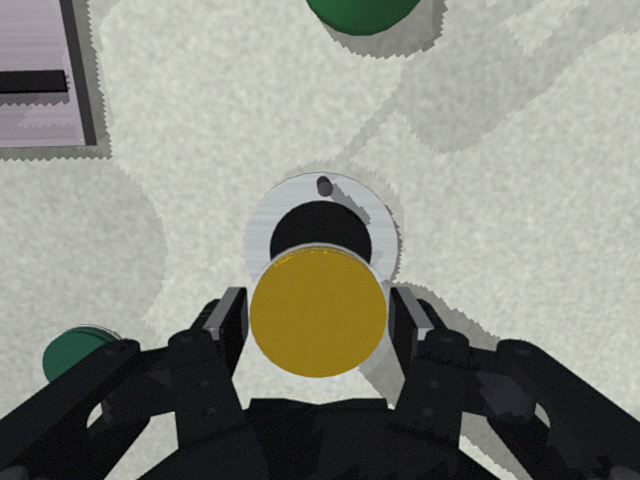

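Dish held at (318,310), aligned with the spot (321,247). Checking the dish's held offset.

Run:
```python
from h import *
p,s=wrist('w6')
hsv=cv2.cvtColor(p['image'],cv2.COLOR_RGB2HSV).astype(int)
m=((hsv[...,1]>120)&(hsv[...,0]>15)&(hsv[...,0]<32)).astype(np.uint8)
n,l,st,c=cv2.connectedComponentsWithStats(m);i=1+np.argmax(st[1:,4])
print(st[i],c[i],s['tool_pos'],w(p,*c[i],s['tool_pos'][2]+.0161).round(4))
print(w(p,323,186,.048))
```

```text
[  250   246   137   132 13943] [317.54500466 312.09531665] [0.61804109 0.0637937  0.08625735] [0.6187 0.0651 0.1024]
[0.64410533 0.10089385 0.048     ]
```

{"fn": "drive_tool", "kwargs": {"moves": "0.005 -0.005 -0.02 0 0.4; 0 0 -0.03 0 0.4; 0 0 -0.03 0 0.4; 0 0 -0.03 0 0.4; 0 0 -0.02 0 0.4; 0 0 0 0 0.4; 0 0 0 0 0.4"}}

```text
t: 7.35
tool_pos: [0.6207, 0.0519, 0.0162]
eef_rot: [3.12, -0.012, 1.032]
contact_force: [-0.1, 0.3, -1.1]
width: 0.0591
```

```bash
python3 st.py
```

```text
7.35 [ 0.085  0.497 -0.299  0.75  -0.003  2.195] [0.6207 0.0519 0.0162] [ 3.12  -0.012  1.032] 59.1 [-0.1  0.3 -1.1] 0.0591
```

{"fn": "drive_tool", "kwargs": {"moves": "0 0.008 0 0 0.4; 0 0 0 0 0.4; 0 0 0 0 0.4"}}

```text
t: 7.65
tool_pos: [0.622, 0.056, 0.0178]
eef_rot: [3.118, -0.014, 1.031]
contact_force: [0.5, 0.9, -0.3]
width: 0.0587
```

```bash
python3 st.py
```

```text
7.65 [ 0.091  0.496 -0.296  0.751 -0.003  2.202] [0.622  0.056  0.0178] [ 3.118 -0.014  1.031] 59.1 [ 0.5  0.9 -0.3] 0.0587
```

{"fn": "drive_tool", "kwargs": {"moves": "-0.002 0.009 0 0 0.4; 0 0 0 0 0.4; 0 0 0 0 0.4"}}

```text
t: 7.95
tool_pos: [0.6218, 0.0614, 0.0191]
eef_rot: [3.116, -0.015, 1.032]
contact_force: [0.6, 0.3, 0.3]
width: 0.0588
```

```bash
python3 st.py
```

```text
7.95 [ 0.1    0.494 -0.297  0.751 -0.003  2.21 ] [0.6218 0.0614 0.0191] [ 3.116 -0.015  1.032] 59.1 [0.6 0.3 0.3] 0.0588
```

{"fn": "drive_tool", "kwargs": {"moves": "-0.002 0 -0.01 0 0.4; 0 0 -0.006 0 0.4; 0 0 -0.006 0 0.4; 0 0 0 0 0.4; 0 0 0 0 0.4"}}

```text
t: 8.45
tool_pos: [0.6203, 0.0614, 0.0067]
eef_rot: [3.117, -0.015, 1.032]
contact_force: [0.4, 0.3, 0.1]
width: 0.0588
```

```bash
python3 st.py
```

```text
8.45 [ 0.1    0.506 -0.31   0.726 -0.003  2.21 ] [0.6203 0.0614 0.0067] [ 3.117 -0.015  1.032] 59.1 [0.4 0.3 0.1] 0.0588
```

{"fn": "drive_tool", "kwargs": {"moves": "0.001 0 -0.004 0 0.4; 0 0 0 0 0.4; 0 0 0 0 0.4"}}

```text
t: 8.75
tool_pos: [0.6211, 0.0614, 0.0057]
eef_rot: [3.116, -0.015, 1.032]
contact_force: [0.8, 0.3, -0.7]
width: 0.059
```

```bash
python3 st.py
```

```text
8.75 [ 0.1    0.508 -0.31   0.723 -0.003  2.21 ] [0.6211 0.0614 0.0057] [ 3.116 -0.015  1.032] 59.1 [ 0.8  0.3 -0.7] 0.059
```

{"fn": "drive_tool", "kwargs": {"moves": "0 0 -0.001 0 0.28; 0 0 0 0 0.2; 0 0 0 0 0.1; 0 0 0 0 0.05; 0 0 0.01 0 0.05; 0 0 0.03 0 0.05; 0 0 0.06 0 0.05; 0 0 0.06 0 0.05; 0 0 0.06 0 0.05; 0 0 0 0 0.05"}}

```text
t: 9.75
tool_pos: [0.6195, 0.0612, 0.1191]
eef_rot: [3.118, -0.014, 1.032]
contact_force: [-0.1, 0.5, -0.1]
width: 0.0816
```

```bash
python3 st.py
python3 - <<'E'
from h import *
p,s=wrist('w7')
hsv=cv2.cvtColor(p['image'],cv2.COLOR_RGB2HSV).astype(int)
m=((hsv[...,1]>120)&(hsv[...,0]>15)&(hsv[...,0]<32)).astype(np.uint8)
n,l,st,c=cv2.connectedComponentsWithStats(m);i=1+np.argmax(st[1:,4])
print(st[i],c[i],w(p,*c[i],.022).round(4))
E
```

```text
9.75 [ 0.1    0.397 -0.193  0.955 -0.003  2.21 ] [0.6195 0.0612 0.1191] [ 3.118 -0.014  1.032] 59.1 [-0.1  0.5 -0.1] 0.0816
[ 278  203   78   76 4610] [315.99262473 241.02234273] [0.6212 0.0613 0.022 ]
```

View pics/w7.png

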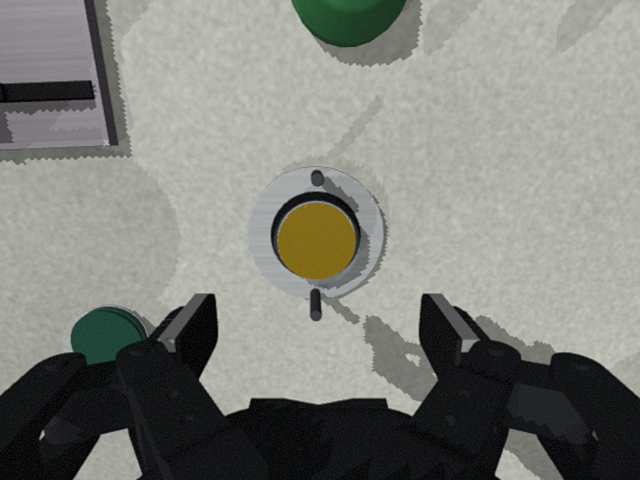

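Yellow sits centred on the spot at (316,241) ≈ (0.621,0.061). Next pink.

{"fn": "drive_tool", "kwargs": {"moves": "-0.04 -0.04 0 0 0.05; -0.06 -0.06 0 0 0.05; -0.06 -0.06 0 0 0.05; -0.06 -0.06 0 0 0.05; -0.06 -0.06 0 0 0.05; -0.04 -0.04 0 0 0.05; -0.02 -0.02 0 0 0.05; 0 0 0 0 0.05; 0 0 0 0 0.05"}}

```text
t: 10.7
tool_pos: [0.4358, -0.1117, 0.1091]
eef_rot: [3.13, -0.009, 1.033]
contact_force: [0.1, 0.1, -0.1]
width: 0.0812
```

```bash
python3 st.py
cat > dish.py <<'E'
import sys
from h import *
name,z=sys.argv[1],float(sys.argv[2])
p,s=wrist(sys.argv[3])
hsv=cv2.cvtColor(p['image'],cv2.COLOR_RGB2HSV).astype(int);H=hsv[...,0]
lo,hi={'yellow':(15,32),'pink':(155,180),'green':(70,90)}[name]
m=((hsv[...,1]>90)&(H>=lo)&(H<=hi)).astype(np.uint8)
n,l,st,c=cv2.connectedComponentsWithStats(m)
for i in np.argsort(-st[1:,4])[:2]+1: print(st[i],c[i].round(1),w(p,*c[i],z if z>0 else s['tool_pos'][2]-z).round(4))
E
python3 dish.py pink .013 w8
```

```text
10.7 [-0.255  0.114 -0.594  0.85   0.005  1.854] [ 0.4358 -0.1117  0.1091] [ 3.13  -0.009  1.033] 59.2 [ 0.1  0.1 -0.1] 0.0812
[ 291  189   78   78 4771] [329.4 227.4] [ 0.4493 -0.1075  0.013 ]
[196 318   3   4   5] [196.8 319.2] [ 0.3309 -0.1169  0.013 ]
```

View pics/w8.png

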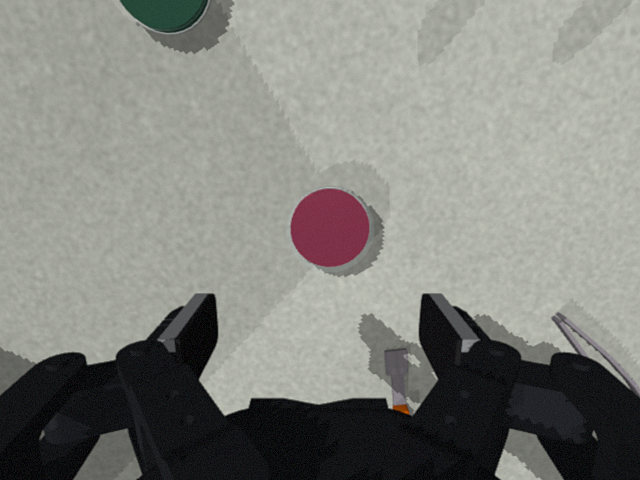

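Pink at pixel (329,227) → (0.449,-0.107).

{"fn": "drive_tool", "kwargs": {"moves": "0.012 0.005 -0.01 0 0.05; 0.012 0.005 -0.03 0 0.05; 0 0 -0.04 0 0.05; 0 0 -0.04 0 0.05; 0 0 -0.04 0 0.05; 0 0 -0.02 0 0.05; 0 0 0 0 0.05; 0 0 0 0 0.05"}}

```text
t: 11.55
tool_pos: [0.4569, -0.1007, 0.0141]
eef_rot: [3.127, -0.012, 1.044]
contact_force: [0.6, 0.3, 1.0]
width: 0.0809
```

```bash
python3 st.py
```

```text
11.55 [-0.222  0.265 -0.669  0.62   0.007  1.876] [ 0.4569 -0.1007  0.0141] [ 3.127 -0.012  1.044] 59.8 [0.6 0.3 1. ] 0.0809
```

{"fn": "drive_tool", "kwargs": {"moves": "-0.008 -0.006 0 0 0.05; -0.004 -0.005 -0.01 0 0.05; 0 0 -0.01 0 0.05; 0 0 0 0 0.05; 0 0 0 0 0.05"}}

```text
t: 12.05
tool_pos: [0.4528, -0.1073, 0.0058]
eef_rot: [3.122, -0.013, 1.043]
contact_force: [0.1, -0.8, -0.5]
width: 0.0812
```

```bash
python3 st.py
```

```text
12.05 [-0.238  0.27  -0.687  0.592  0.007  1.861] [ 0.4528 -0.1073  0.0058] [ 3.122 -0.013  1.043] 59.8 [ 0.1 -0.8 -0.5] 0.0812
```

{"fn": "drive_tool", "kwargs": {"moves": "-0.007 0 -0.008 0 0.1; 0 0 -0.006 0 0.1; 0 0 0 0 0.1; 0 0 0 0 0.1"}}

```text
t: 12.45
tool_pos: [0.449, -0.1073, -0.0016]
eef_rot: [3.122, -0.013, 1.043]
contact_force: [-0.2, -0.4, 0.0]
width: 0.0771
```

```bash
python3 st.py
```

```text
12.45 [-0.24   0.276 -0.702  0.57   0.007  1.859] [ 0.449  -0.1073 -0.0016] [ 3.122 -0.013  1.043] 59.8 [-0.2 -0.4  0. ] 0.0771
```

Good. Close and lift.

{"fn": "drive_tool", "kwargs": {"moves": "0 0 0 0 0.2; 0 0 0 0 0.3; 0 0 0 0 0.4; 0 0 0 0 0.4; 0 0 0 0 0.4; 0 0 0.02 0 0.4; 0 0 0.05 0 0.4; 0 0 0.07 0 0.4; 0 0 0.07 0 0.4; 0 0 0.02 0 0.4"}}

```text
t: 13.45
tool_pos: [0.4464, -0.1066, 0.1179]
eef_rot: [3.127, -0.012, 1.043]
contact_force: [0.5, -0.1, -0.7]
width: 0.0592
```

```bash
python3 st.py
```

```text
13.45 [-0.24   0.118 -0.567  0.869  0.007  1.859] [ 0.4464 -0.1066  0.1179] [ 3.127 -0.012  1.043] 59.8 [ 0.5 -0.1 -0.7] 0.0592
```

{"fn": "drive_tool", "kwargs": {"moves": "0.04 0.04 0 0 0.4; 0.06 0.06 0 0 0.4; 0.06 0.06 0 0 0.4; 0.06 0.06 0 0 0.4; 0.06 0.055 0 0 0.4; 0.04 0.03 0 0 0.4; 0.015 0.01 0 0 0.4; 0 0 0 0 0.4; 0 0 0 0 0.4"}}

```text
t: 14.35
tool_pos: [0.6184, 0.0564, 0.1199]
eef_rot: [3.123, -0.011, 1.04]
contact_force: [0.1, 0.1, 0.1]
width: 0.0589
```

```bash
python3 st.py; python3 dish.py pink -.0156 w9
```

```text
14.35 [ 9.200e-02  3.970e-01 -1.890e-01  9.630e-01 -2.000e-03  2.193e+00] [0.6184 0.0564 0.1199] [ 3.123 -0.011  1.04 ] 59.6 [0.1 0.1 0.1] 0.0589
[  251   245   135   130 13731] [317.7 310.1] [0.6195 0.0582 0.1355]
[ 99 459   3   5   6] [100.  461.3] [0.501  0.0451 0.1355]
```

View pics/w9.png

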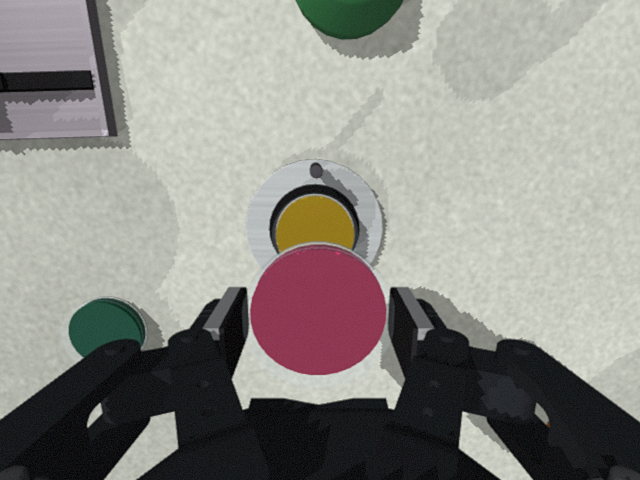

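Pink held squarely at (318,310); yellow visible beyond it. Lower to just above.

{"fn": "drive_tool", "kwargs": {"moves": "0.004 0.006 -0.02 0 0.4; 0 0.004 -0.03 0 0.4; 0 0 -0.04 0 0.4; 0 0 -0.04 0 0.4; 0 0 -0.03 0 0.4; 0 0 -0.015 0 0.4; 0 0 0 0 0.4; 0 0 0 0 0.4"}}

```text
t: 15.2
tool_pos: [0.6147, 0.0557, 0.028]
eef_rot: [3.125, -0.01, 1.032]
contact_force: [0.5, 1.9, -0.8]
width: 0.0589
```

```bash
python3 st.py
```

```text
15.2 [ 9.100e-02  4.790e-01 -2.970e-01  7.750e-01 -2.000e-03  2.202e+00] [0.6147 0.0557 0.028 ] [ 3.125 -0.01   1.032] 59.1 [ 0.5  1.9 -0.8] 0.0589
```

{"fn": "drive_tool", "kwargs": {"moves": "0.012 0.01 0 0 0.4; 0 0 0 0 0.4; 0 0 0 0 0.4"}}

```text
t: 15.5
tool_pos: [0.6228, 0.061, 0.0302]
eef_rot: [3.122, -0.012, 1.031]
contact_force: [-0.2, 0.0, 0.5]
width: 0.0589
```

```bash
python3 st.py
```

```text
15.5 [ 9.900e-02  4.880e-01 -2.760e-01  7.840e-01 -2.000e-03  2.209e+00] [0.6228 0.061  0.0302] [ 3.122 -0.012  1.031] 59.1 [-0.2  0.   0.5] 0.0589
```

{"fn": "drive_tool", "kwargs": {"moves": "-0.003 0 -0.006 0 0.4; 0 0 -0.006 0 0.4; 0 0 -0.003 0 0.4; 0 0 0 0 0.4; 0 0 0 0 0.4"}}

```text
t: 16.0
tool_pos: [0.6215, 0.0612, 0.0228]
eef_rot: [3.121, -0.012, 1.031]
contact_force: [0.4, 0.9, 0.8]
width: 0.0587
```

```bash
python3 st.py
```

```text
16.0 [ 0.099  0.493 -0.288  0.766 -0.003  2.21 ] [0.6215 0.0612 0.0228] [ 3.121 -0.012  1.031] 59.1 [0.4 0.9 0.8] 0.0587
```

{"fn": "drive_tool", "kwargs": {"moves": "0 0 -0.003 0 0.4; 0 0 -0.001 0 0.4; 0 0 0 0 0.28; 0 0 0 0 0.2; 0 0 0 0 0.1; 0 0 0 0 0.05; 0 0 0.02 0 0.05; 0 0 0.06 0 0.05; 0 0 0.08 0 0.05; 0 0 0.04 0 0.05"}}

```text
t: 17.0
tool_pos: [0.618, 0.0607, 0.1223]
eef_rot: [3.127, -0.008, 1.031]
contact_force: [0.9, -0.3, 0.7]
width: 0.0812
```

```bash
python3 st.py; python3 dish.py pink .037 w10; python3 dish.py green .013 w11
```

```text
17.0 [ 9.90e-02  4.00e-01 -1.80e-01  9.75e-01 -2.00e-03  2.21e+00] [0.618  0.0607 0.1223] [ 3.127 -0.008  1.031] 59.1 [ 0.9 -0.3  0.7] 0.0812
[ 280  203   81   80 5058] [320.1 242.2] [0.6221 0.0615 0.037 ]
[198 342   5   5   7] [199.6 343.6] [0.5099 0.0417 0.037 ]
[  78  303   73   61 2973] [110.6 330.8] [0.4434 0.0787 0.013 ]
[212 299   3   8   9] [212.6 302.9] [0.5249 0.0566 0.013 ]
```

View pics/w11.png

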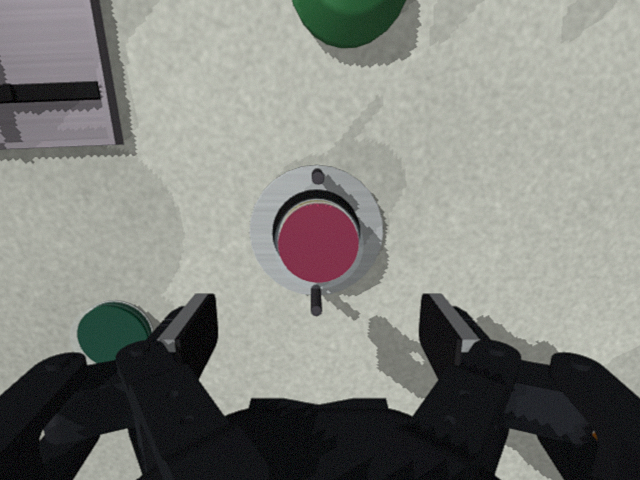

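Pink stacked at (319,242). Now green.

{"fn": "drive_tool", "kwargs": {"moves": "-0.05 0 0 0 0.05; -0.08 0.005 0 0 0.05; -0.08 0.01 0 0 0.05; -0.08 0.005 0 0 0.05; -0.05 0 0 0 0.05; -0.02 0 0 0 0.05; 0 0 0 0 0.05; 0 0 0 0 0.05"}}

```text
t: 17.9
tool_pos: [0.4327, 0.0704, 0.1201]
eef_rot: [3.125, -0.009, 1.031]
contact_force: [0.3, -0.6, 0.8]
width: 0.0812
```

```bash
python3 st.py; python3 dish.py green .013 w12
```

```text
17.9 [ 0.164  0.077 -0.607  0.868 -0.004  2.275] [0.4327 0.0704 0.1201] [ 3.125 -0.009  1.031] 59.1 [ 0.3 -0.6  0.8] 0.0812
[ 284  193   75   73 4262] [321.  228.9] [0.4402 0.0741 0.013 ]
[  0 471   6   4   7] [  2.6 472.7] [0.0961 0.0315 0.013 ]
```

View pics/w12.png

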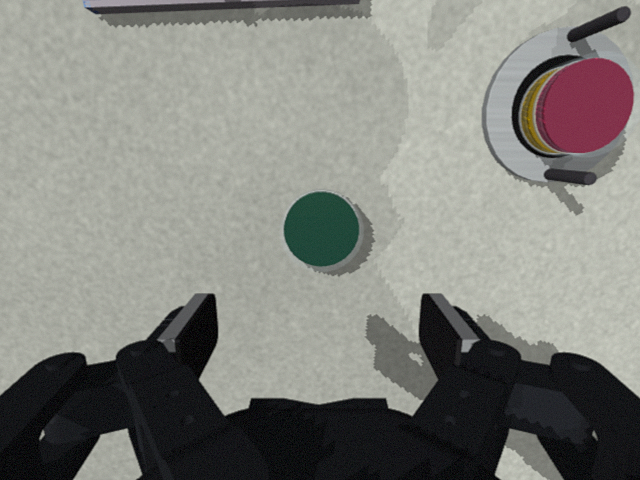

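{"fn": "drive_tool", "kwargs": {"moves": "0.006 0.004 -0.01 0 0.05; 0.004 0.003 -0.03 0 0.05; 0 0 -0.04 0 0.05; 0 0 -0.04 0 0.05; 0 0 -0.04 0 0.05; 0 0 -0.03 0 0.05; 0 0 -0.015 0 0.05; 0 0 0 0 0.05; 0 0 0 0 0.05"}}

```text
t: 18.85
tool_pos: [0.4507, 0.0753, 0.0122]
eef_rot: [3.119, -0.014, 1.028]
contact_force: [0.2, 0.5, 0.5]
width: 0.0808
```

```bash
python3 st.py
```

```text
18.85 [ 0.169  0.244 -0.704  0.597 -0.004  2.282] [0.4507 0.0753 0.0122] [ 3.119 -0.014  1.028] 58.9 [0.2 0.5 0.5] 0.0808
```

{"fn": "drive_tool", "kwargs": {"moves": "-0.012 -0.002 -0.006 0 0.08; -0.007 0 -0.008 0 0.08; 0 0 -0.008 0 0.08; 0 0 0 0 0.08; 0 0 0 0 0.08"}}

```text
t: 19.35
tool_pos: [0.4424, 0.0746, 0.0023]
eef_rot: [3.116, -0.016, 1.028]
contact_force: [-0.3, 0.1, 0.7]
width: 0.0784
```

```bash
python3 st.py
```

```text
19.35 [ 0.17   0.244 -0.736  0.561 -0.004  2.284] [0.4424 0.0746 0.0023] [ 3.116 -0.016  1.028] 58.9 [-0.3  0.1  0.7] 0.0784
```

{"fn": "drive_tool", "kwargs": {"moves": "-0.003 0 -0.007 0 0.12; 0 0 -0.001 0 0.2; 0 0 0 0 0.3; 0 0 0 0 0.4; 0 0 0 0 0.4; 0 0 0 0 0.4"}}

```text
t: 19.95
tool_pos: [0.4415, 0.0747, -0.0011]
eef_rot: [3.115, -0.017, 1.028]
contact_force: [-0.6, 0.5, -0.0]
width: 0.0589
```

```bash
python3 st.py
```

```text
19.95 [ 0.171  0.247 -0.742  0.55  -0.004  2.284] [ 0.4415  0.0747 -0.0011] [ 3.115 -0.017  1.028] 58.9 [-0.6  0.5 -0. ] 0.0589
```

{"fn": "drive_tool", "kwargs": {"moves": "0 0 0.02 0 0.4; 0 0 0.05 0 0.4; 0 0 0.07 0 0.4; 0 0 0.07 0 0.4; 0 0 0.03 0 0.4; 0.03 0 0 0 0.4; 0.06 0 0 0 0.4; 0.08 -0.01 0 0 0.4; 0.08 -0.01 0 0 0.4; 0.06 -0.005 0 0 0.4"}}

```text
t: 20.95
tool_pos: [0.5962, 0.0618, 0.1308]
eef_rot: [3.115, -0.018, 1.03]
contact_force: [1.3, 0.3, -0.8]
width: 0.0591
```

{"fn": "drive_tool", "kwargs": {"moves": "0.03 0 0 0 0.4; 0.02 0 0 0 0.4; 0 0 0 0 0.4; 0 0 0 0 0.4"}}

```text
t: 21.35
tool_pos: [0.6262, 0.061, 0.1324]
eef_rot: [3.113, -0.019, 1.029]
contact_force: [-0.3, 0.2, 0.2]
width: 0.0591
```

```bash
python3 st.py;python3 dish.py green -.0151 w13
```

```text
21.35 [ 9.800e-02  3.920e-01 -1.670e-01  9.770e-01 -2.000e-03  2.211e+00] [0.6262 0.061  0.1324] [ 3.113 -0.019  1.029] 58.9 [-0.3  0.2  0.2] 0.0591
[  251   249   135   128 13348] [317.6 313. ] [0.6263 0.0615 0.1475]
[309 247  18   3  21] [316.8 248.1] [0.6398 0.0845 0.1475]
```

{"fn": "drive_tool", "kwargs": {"moves": "-0.008 0 -0.01 0 0.4; 0 0 -0.03 0 0.4; 0 0 -0.04 0 0.4; 0 0 -0.04 0 0.4; 0 0 -0.03 0 0.4; 0 0 -0.01 0 0.4; 0 0 0 0 0.4; 0 0 0 0 0.4"}}

```text
t: 22.2
tool_pos: [0.6146, 0.0615, 0.0511]
eef_rot: [3.114, -0.018, 1.03]
contact_force: [-0.6, -0.3, 0.9]
width: 0.0591
```

```bash
python3 st.py
```

```text
22.2 [ 1.010e-01  4.450e-01 -2.900e-01  8.020e-01 -2.000e-03  2.212e+00] [0.6146 0.0615 0.0511] [ 3.114 -0.018  1.03 ] 59.0 [-0.6 -0.3  0.9] 0.0591
```

{"fn": "drive_tool", "kwargs": {"moves": "0.011 0 -0.004 0 0.4; 0 0 -0.008 0 0.4; 0 0 -0.006 0 0.4; 0 0 0 0 0.4; 0 0 0 0 0.4"}}

```text
t: 22.7
tool_pos: [0.6227, 0.0617, 0.0442]
eef_rot: [3.111, -0.021, 1.03]
contact_force: [-0.2, 0.5, 0.0]
width: 0.059
```

```bash
python3 st.py
```

```text
22.7 [ 1.000e-01  4.620e-01 -2.810e-01  7.890e-01 -2.000e-03  2.211e+00] [0.6227 0.0617 0.0442] [ 3.111 -0.021  1.03 ] 59.0 [-0.2  0.5  0. ] 0.059
```

{"fn": "drive_tool", "kwargs": {"moves": "-0.002 0 -0.007 0 0.4; 0 0 -0.005 0 0.4; 0 0 -0.001 0 0.4; 0 0 0 0 0.4; 0 0 0 0 0.4"}}

```text
t: 23.2
tool_pos: [0.6214, 0.0617, 0.037]
eef_rot: [3.111, -0.021, 1.03]
contact_force: [-0.3, -0.2, -0.3]
width: 0.0589
```

```bash
python3 st.py
```

```text
23.2 [ 1.000e-01  4.680e-01 -2.910e-01  7.740e-01 -2.000e-03  2.211e+00] [0.6214 0.0617 0.037 ] [ 3.111 -0.021  1.03 ] 59.0 [-0.3 -0.2 -0.3] 0.0589
```

{"fn": "drive_tool", "kwargs": {"moves": "0 0 -0.002 0 0.4; 0 0 0 0 0.28; 0 0 0 0 0.2; 0 0 0 0 0.1; 0 0 0 0 0.05; 0 0 0.02 0 0.05; 0 0 0.06 0 0.05; 0 0 0.08 0 0.05; 0 0 0.06 0 0.05; 0 0 0 0 0.05"}}

```text
t: 24.2
tool_pos: [0.62, 0.0616, 0.1521]
eef_rot: [3.112, -0.02, 1.031]
contact_force: [0.4, 0.2, -0.1]
width: 0.0811
```

```bash
python3 st.py;python3 dish.py green .051 w14
```

```text
24.2 [ 1.000e-01  3.670e-01 -1.570e-01  1.011e+00 -2.000e-03  2.211e+00] [0.62   0.0616 0.1521] [ 3.112 -0.02   1.031] 59.0 [ 0.4  0.2 -0.1] 0.0811
[ 277  205   76   75 4384] [314.8 242.1] [0.621  0.0608 0.051 ]
[363  22   4   4   7] [364.7  24. ] [0.7194 0.1639 0.051 ]
```

View pics/w14.png

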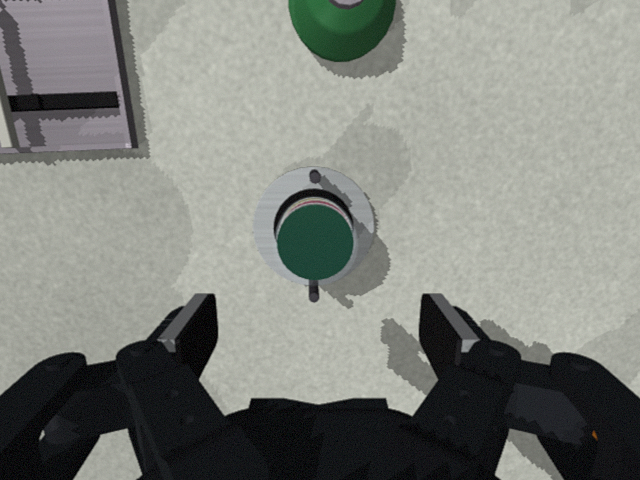

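Stack is good: green at (315,242) ≈ (0.621,0.061). Now the forceps.

{"fn": "drive_tool", "kwargs": {"moves": "-0.01 -0.05 0.01 0.05 0.2; -0.01 -0.08 0 0.06 0.3; -0.01 -0.08 0 0.06 0.4; -0.01 -0.08 0 0.06 0.5; -0.01 -0.08 0 0.06 0.55; -0.01 -0.08 0 0.06 0.55; -0.01 -0.08 0 0.06 0.55; -0.01 -0.08 0 0.06 0.55; 0 -0.08 0 0.04 0.55; 0 -0.05 0 0 0.55"}}

```text
t: 25.25
tool_pos: [0.5701, -0.3159, 0.1466]
eef_rot: [3.125, -0.025, 1.874]
contact_force: [0.4, 0.3, -0.1]
width: 0.0386
```

{"fn": "drive_tool", "kwargs": {"moves": "0 -0.02 -0.03 0 0.55; 0 0 0 0 0.55; 0 0 0 0 0.55"}}

```text
t: 25.55
tool_pos: [0.5678, -0.3277, 0.1267]
eef_rot: [3.128, -0.029, 1.869]
contact_force: [0.8, -0.1, -0.4]
width: 0.0384
```

```bash
python3 st.py;python3 - <<'E'
from h import *
p,s=wrist('w15')
for o in r.spot_in(p,'forceps_center')[:2]:
        e=o['extent'];print(round(o['p'],2),np.round(e),w(p,e[0],e[1],.008).round(4))
E
```

```text
25.55 [-0.538  0.482 -0.043  1.058  0.03   0.734] [ 0.5678 -0.3277  0.1267] [ 3.128 -0.029  1.869] 107.1 [ 0.8 -0.1 -0.4] 0.0384
0.6 [331. 236.  23. 182.] [ 0.5783 -0.3238  0.008 ]
```

View pics/w15.png

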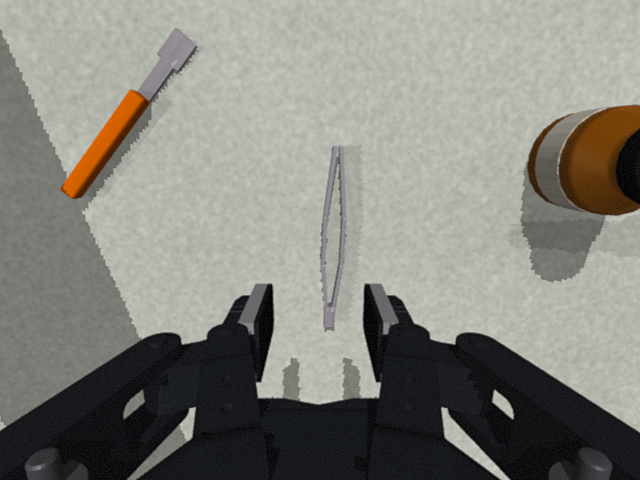

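Forceps seen along the fingers' axis, ends at (336,146) and (329,330); spatula at upper left, (187,37)–(71,194).

Run:
```python
from h import *
p,s=wrist('w16')
print(s['tool_pos'])
def L(n,a,b,za,zb):
    A,B=w(p,*a,za),w(p,*b,zb);d=A-B;print(n,A.round(4),B.round(4),((A+B)/2).round(4),np.linalg.norm(d[:2]).round(4),np.degrees(np.arctan2(d[1],d[0])).round(1))
L('f',(336.5,146),(329,330),.008,.008)
L('s',(187,38),(71,194),.003,.012)
cv2.imwrite('pics/w16z.png',cv2.cvtColor(cv2.resize(p['image'][130:345,290:380],None,fx=2.7,fy=2.7),cv2.COLOR_RGB2BGR))
```

```text
[ 0.56787039 -0.32707633  0.12696201]
f [ 0.5622 -0.2587  0.008 ] [ 0.6005 -0.3978  0.008 ] [ 0.5813 -0.3282  0.008 ] 0.1443 105.4
s [ 0.4436 -0.2209  0.003 ] [ 0.3894 -0.3471  0.012 ] [ 0.4165 -0.284   0.0075] 0.1373 66.7
```

View pics/w16z.png

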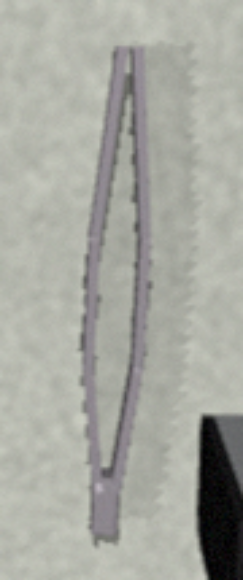

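{"fn": "drive_tool", "kwargs": {"moves": "0.012 0 -0.01 -0.02 0.55; 0.01 0 -0.03 0 0.55; 0 0 -0.04 0 0.55; 0 0 -0.05 0 0.55; 0 0 -0.05 0 0.55; 0 0 -0.03 0 0.55; 0 0 -0.015 0 0.55; 0 0 0 0 0.55; 0 0 0 0 0.55"}}

```text
t: 26.6
tool_pos: [0.5835, -0.3189, 0.011]
eef_rot: [3.124, -0.026, 1.854]
contact_force: [0.0, -0.6, 0.4]
width: 0.0387
```

```bash
python3 st.py
```

```text
26.6 [-0.516  0.592 -0.148  0.836  0.031  0.772] [ 0.5835 -0.3189  0.011 ] [ 3.124 -0.026  1.854] 106.2 [ 0.  -0.6  0.4] 0.0387
```

{"fn": "drive_tool", "kwargs": {"moves": "-0.003 -0.01 0 -0.008 0.55; -0.002 -0.01 -0.005 0 0.55; 0 0 -0.005 0 0.55; 0 0 0 0 0.55; 0 0 0 0 0.55"}}

```text
t: 27.1
tool_pos: [0.5831, -0.3315, 0.0092]
eef_rot: [3.12, -0.022, 1.84]
contact_force: [-0.8, 0.4, -0.2]
width: 0.0385
```

```bash
python3 st.py
```

```text
27.1 [-0.532  0.599 -0.141  0.831  0.031  0.769] [ 0.5831 -0.3315  0.0092] [ 3.12  -0.022  1.84 ] 105.4 [-0.8  0.4 -0.2] 0.0385
```

{"fn": "drive_tool", "kwargs": {"moves": "-0.003 0.006 -0.008 0 0.55; 0 0 -0.005 0 0.55; 0 0 0 0 0.55; 0 0 0 0 0.55"}}

```text
t: 27.5
tool_pos: [0.5813, -0.328, 0.0022]
eef_rot: [3.12, -0.022, 1.841]
contact_force: [-0.6, -0.4, -0.0]
width: 0.0385
```

```bash
python3 st.py
```

```text
27.5 [-0.529  0.601 -0.156  0.814  0.031  0.772] [ 0.5813 -0.328   0.0022] [ 3.12  -0.022  1.841] 105.5 [-0.6 -0.4 -0. ] 0.0385
```

{"fn": "drive_tool", "kwargs": {"moves": "0 0 0 0 0.7; 0 0 0 0 0.85; 0 0 0 0 0.95; 0 0 0 0 0.95; 0 0 0 0 0.95; 0 0 0 0 0.95", "squeeze": 25}}

```text
t: 28.1
tool_pos: [0.5814, -0.3279, 0.0022]
eef_rot: [3.12, -0.022, 1.841]
contact_force: [0.3, 0.4, -0.2]
width: 0.0163
```

```bash
python3 st.py
```

```text
28.1 [-0.529  0.602 -0.156  0.814  0.031  0.772] [ 0.5814 -0.3279  0.0022] [ 3.12  -0.022  1.841] 105.5 [ 0.3  0.4 -0.2] 0.0163
```

{"fn": "drive_tool", "kwargs": {"moves": "0 0 0.02 0 0.95; 0 0 0.06 0 0.95; 0 0 0.08 0 0.95; 0 0 0.08 0 0.95; 0 0.03 0.04 0 0.95; -0.01 0.06 0 -0.03 0.95; -0.015 0.09 0 -0.035 0.95; -0.018 0.09 0 -0.035 0.95; -0.018 0.09 0 -0.035 0.95; -0.018 0.09 0 -0.035 0.95"}}

```text
t: 29.1
tool_pos: [0.5416, -0.102, 0.1551]
eef_rot: [3.111, -0.018, 1.554]
contact_force: [0.8, 0.1, 0.1]
width: 0.0161
```

```bash
python3 st.py
```

```text
29.1 [-0.2    0.243 -0.32   0.981  0.023  1.388] [ 0.5416 -0.102   0.1551] [ 3.111 -0.018  1.554] 89.0 [0.8 0.1 0.1] 0.0161
```

{"fn": "drive_tool", "kwargs": {"moves": "-0.018 0.09 0 -0.035 0.95; -0.018 0.09 0 -0.035 0.95; -0.018 0.09 0 -0.035 0.95; -0.018 0.09 0 -0.035 0.95; -0.018 0.09 0 -0.035 0.95; -0.018 0.09 0 -0.035 0.95; -0.018 0.09 0 -0.035 0.95; -0.018 0.08 0 -0.035 0.95; -0.015 0.06 0 -0.02 0.95; 0 0.03 0 0 0.95"}}

```text
t: 30.1
tool_pos: [0.4568, 0.3179, 0.1661]
eef_rot: [3.1, -0.027, 1.065]
contact_force: [0.3, -0.3, 0.3]
width: 0.0162
```

{"fn": "drive_tool", "kwargs": {"moves": "0 0 0 0 0.95; 0 0 0 0 0.95"}}

```text
t: 30.3
tool_pos: [0.457, 0.3193, 0.167]
eef_rot: [3.099, -0.028, 1.069]
contact_force: [1.0, -0.5, -0.3]
width: 0.0159
```

```bash
python3 st.py
python3 - <<'E'
from h import *
p,s=wrist('w17');print(s['tool_pos'],s['eef_rot'])
E
```

```text
30.3 [ 0.625  0.232 -0.306  0.989 -0.026  2.698] [0.457  0.3193 0.167 ] [ 3.099 -0.028  1.069] 61.3 [ 1.  -0.5 -0.3] 0.0159
[0.45697884 0.31932592 0.16700761] [ 3.09926694 -0.02816718  1.06921564]
```

View pics/w17.png

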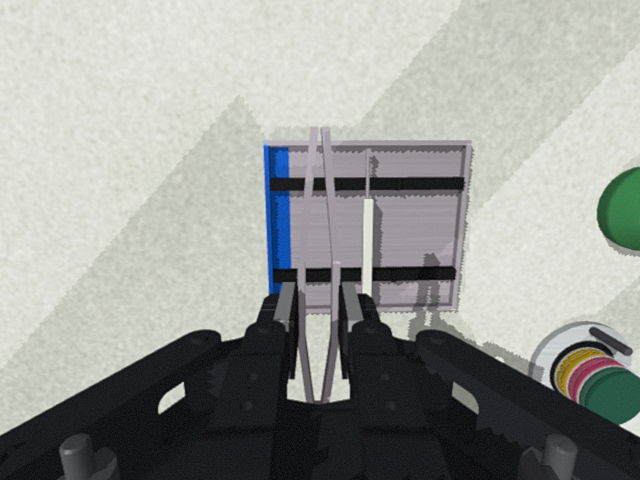

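Forceps held over the tray, parallel to the lane; tray corners at (265,142), (471,142), (458,312). Recheck tray pose from this frame.

Run:
```python
from h import *
p,s=wrist('w18')
C=[w(p,u,v,.012) for u,v in [(265,142),(471,142),(457.5,312)]]
print(np.round(C,4))
d=C[0]-C[1];print('y',np.degrees(np.arctan2(d[1],d[0])),np.linalg.norm(d));d=C[1]-C[2];print('x',np.degrees(np.arctan2(d[1],d[0])),np.linalg.norm(d));print((C[0]+C[2])/2)
c=(C[0]+C[2])/2
a=np.radians(61);x=np.array([np.cos(a),np.sin(a)]);y=np.array([-x[1],x[0]]);t=s['tool_pos'][:2]-c[:2];print('tcp in tray',t@x,t@y, 'lane1',c[:2]+.05*y,'lane3',c[:2]-.05*y)
# gripper-held forceps tips: pixel (315..325,128), z ~
T=w(p,319.5,128,s['tool_pos'][2]+.003);print('tip',T,T[:2]-s['tool_pos'][:2],np.degrees(np.arctan2(*(T-s['tool_pos'])[[1,0]])))
```

```text
[[0.4602 0.3985 0.012 ]
 [0.6085 0.317  0.012 ]
 [0.5377 0.1827 0.012 ]]
y 151.20923353403595 0.16919561431006125
x 62.18256403109783 0.1517796781759162
[0.49894606 0.29059253 0.012     ]
tcp in tray 0.00470586976219794 0.05038874504757776 lane1 [0.45521507 0.31483301] lane3 [0.54267704 0.26635205]
tip [0.4923605  0.38110252 0.17005822] [0.03520398 0.0619652 ] 60.39800953438156
```

{"fn": "drive_tool", "kwargs": {"moves": "-0.003 -0.005 -0.02 0 0.95; 0 0 -0.04 0 0.95; 0 0 -0.05 0 0.95; 0 0 -0.05 0 0.95; 0 0 -0.05 0 0.95; 0 0 -0.03 0 0.95; 0 0 -0.015 0 0.95; 0 0 0 0 0.95; 0 0 0 0 0.95"}}

```text
t: 31.3
tool_pos: [0.4563, 0.3038, 0.032]
eef_rot: [3.099, -0.025, 1.054]
contact_force: [-0.4, -0.2, -0.1]
width: 0.0158
```

```bash
python3 st.py
```

```text
31.3 [ 0.604  0.35  -0.491  0.688 -0.028  2.692] [0.4563 0.3038 0.032 ] [ 3.099 -0.025  1.054] 60.4 [-0.4 -0.2 -0.1] 0.0158
```

{"fn": "drive_tool", "kwargs": {"moves": "-0.002 0.012 -0.004 0.006 0.95; 0 0.012 -0.004 0 0.95; 0 0 0 0 0.95; 0 0 0 0 0.95"}}

```text
t: 31.7
tool_pos: [0.4573, 0.3183, 0.0305]
eef_rot: [3.097, -0.029, 1.064]
contact_force: [-0.7, 0.0, 0.4]
width: 0.0163
```

```bash
python3 st.py
```

```text
31.7 [ 0.625  0.363 -0.477  0.686 -0.028  2.702] [0.4573 0.3183 0.0305] [ 3.097 -0.029  1.064] 61.0 [-0.7  0.   0.4] 0.0163
```

{"fn": "drive_tool", "kwargs": {"moves": "-0.003 -0.003 -0.008 0 0.95; 0 0 -0.009 0 0.95; 0 0 -0.006 0 0.95; 0 0 0 0 0.95; 0 0 0 0 0.95"}}

```text
t: 32.2
tool_pos: [0.4556, 0.3168, 0.0182]
eef_rot: [3.096, -0.03, 1.065]
contact_force: [0.4, -0.6, -0.9]
width: 0.016
```

```bash
python3 st.py
```

```text
32.2 [ 0.625  0.375 -0.494  0.656 -0.028  2.702] [0.4556 0.3168 0.0182] [ 3.096 -0.03   1.065] 61.0 [ 0.4 -0.6 -0.9] 0.016
```

{"fn": "drive_tool", "kwargs": {"moves": "0 0 -0.004 0 0.95; 0 0 0 0 0.95; 0 0 0 0 0.95"}}

```text
t: 32.5
tool_pos: [0.4558, 0.3169, 0.0164]
eef_rot: [3.096, -0.03, 1.064]
contact_force: [0.4, 0.2, 0.0]
width: 0.0163
```

```bash
python3 st.py
```

```text
32.5 [ 0.624  0.377 -0.495  0.652 -0.028  2.702] [0.4558 0.3169 0.0164] [ 3.096 -0.03   1.064] 61.0 [0.4 0.2 0. ] 0.0163
```

{"fn": "drive_tool", "kwargs": {"moves": "0 0 -0.001 0 0.75; 0 0 0 0 0.65; 0 0 0 0 0.55; 0 0 0 0 0.55; 0 0 0.02 0 0.55; 0 0 0.05 0 0.55; 0 0 0.07 0 0.55; 0 0 0.08 0 0.55; 0 0 0.06 0 0.55; 0 0 0 0 0.55"}}

```text
t: 33.5
tool_pos: [0.4542, 0.3156, 0.1633]
eef_rot: [3.097, -0.028, 1.064]
contact_force: [0.3, 1.2, 0.6]
width: 0.0384
```

```bash
python3 st.py
python3 - <<'E'
from h import *
p,s=wrist('w19');print(s['tool_pos'],s['eef_rot'])
E
```

```text
33.5 [ 0.624  0.226 -0.323  0.977 -0.028  2.702] [0.4542 0.3156 0.1633] [ 3.097 -0.028  1.064] 61.0 [0.3 1.2 0.6] 0.0384
[0.45419425 0.31560562 0.16334337] [ 3.09678389 -0.02847361  1.06427685]
```

View pics/w19.png

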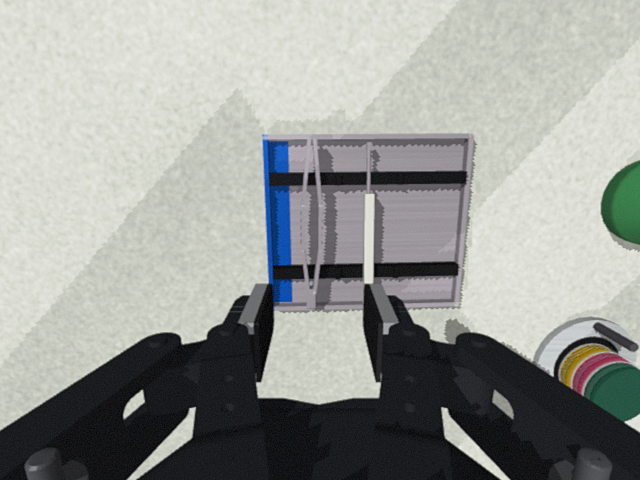

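Forceps lie across both bars in the blue-end lane. Now the spatula.

{"fn": "drive_tool", "kwargs": {"moves": "0.02 -0.05 0 0 0.55; 0.02 -0.08 0 0 0.55; 0.01 -0.09 0 0.01 0.55; 0 -0.09 0 0.01 0.55; 0 -0.09 0 0.01 0.55; 0 -0.09 0 0.01 0.55; 0 -0.09 0 0.01 0.55; 0 -0.09 0 0.01 0.55; -0.01 -0.09 0 0 0.55; -0.02 -0.09 0 0 0.55"}}

```text
t: 34.55
tool_pos: [0.4569, -0.12, 0.1541]
eef_rot: [3.105, -0.024, 1.175]
contact_force: [1.3, 0.0, 0.0]
width: 0.0385
```

```bash
python3 st.py
```

```text
34.55 [-0.27   0.091 -0.507  0.934  0.019  1.697] [ 0.4569 -0.12    0.1541] [ 3.105 -0.024  1.175] 67.3 [1.3 0.  0. ] 0.0385
```

{"fn": "drive_tool", "kwargs": {"moves": "-0.025 -0.09 -0.01 0 0.55; -0.025 -0.08 -0.02 0 0.55; -0.02 -0.07 -0.02 0 0.55; -0.01 -0.05 0 0 0.55; 0 -0.02 0 0 0.55; 0 0 0 0 0.55; 0 0 0 0 0.55"}}

```text
t: 35.25
tool_pos: [0.4085, -0.2831, 0.1225]
eef_rot: [3.114, -0.026, 1.166]
contact_force: [0.1, -0.2, -0.3]
width: 0.0384
```

```bash
python3 st.py
python3 - <<'E'
from h import *
p,s=wrist('w20');print(s['tool_pos'],s['eef_rot'])
E
```

```text
35.25 [-0.627  0.178 -0.483  0.888  0.031  1.35 ] [ 0.4085 -0.2831  0.1225] [ 3.114 -0.026  1.166] 66.8 [ 0.1 -0.2 -0.3] 0.0384
[ 0.40854038 -0.28310798  0.12246433] [ 3.11406506 -0.02560726  1.16563253]
```

View pics/w20.png

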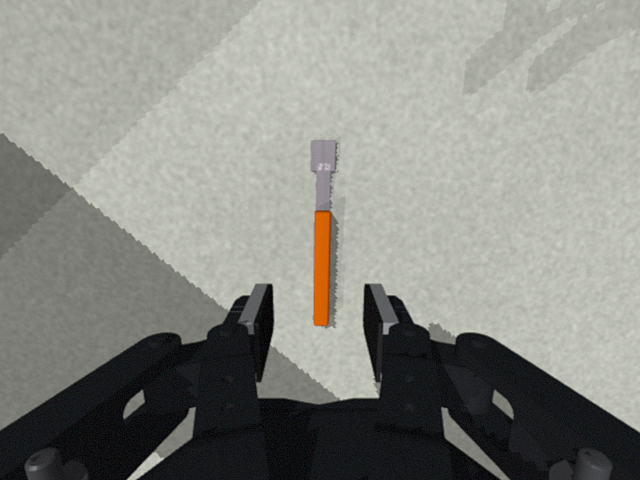

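Spatula lies between the fingers: blade tip at (323,140), handle start (322,211), handle end (321,326).

Run:
```python
from h import *
p,s=wrist('w21')
A,M,B=w(p,323,140,.003),w(p,322,211,.012),w(p,320.5,325.5,.012)
print(s['tool_pos'],A.round(4),M.round(4),B.round(4))
d=A-B;print(np.linalg.norm(d[:2]),np.degrees(np.arctan2(d[1],d[0])),(A+B)/2, M-(M-B)*20/90)
```

```text
[ 0.40865404 -0.28286356  0.12253878] [ 0.4433 -0.2207  0.003 ] [ 0.4229 -0.266   0.012 ] [ 0.3863 -0.3487  0.012 ]
0.14016000286738656 66.00259576097982 [ 0.4148424  -0.28467739  0.0075    ] [ 0.41475254 -0.28435912  0.012     ]
```

{"fn": "drive_tool", "kwargs": {"moves": "0.006 -0.004 -0.01 -0.008 0.55; 0 0 -0.03 0 0.55; 0 0 -0.04 0 0.55; 0 0 -0.05 0 0.55; 0 0 -0.05 0 0.55; 0 0 -0.03 0 0.55; 0 0 -0.01 0 0.55; 0 0 0 0 0.55; 0 0 0 0 0.55"}}

```text
t: 36.25
tool_pos: [0.418, -0.2789, 0.0103]
eef_rot: [3.107, -0.026, 1.163]
contact_force: [-0.6, -0.1, 0.3]
width: 0.0384
```

```bash
python3 st.py
```

```text
36.25 [-0.609  0.317 -0.605  0.62   0.032  1.37 ] [ 0.418  -0.2789  0.0103] [ 3.107 -0.026  1.163] 66.7 [-0.6 -0.1  0.3] 0.0384
```

{"fn": "drive_tool", "kwargs": {"moves": "-0.006 -0.009 0 -0.007 0.55; -0.002 -0.002 -0.006 0 0.55; 0 0 -0.006 0 0.55; 0 0 0 0 0.55; 0 0 0 0 0.55"}}

```text
t: 36.75
tool_pos: [0.4158, -0.2864, 0.0066]
eef_rot: [3.102, -0.025, 1.151]
contact_force: [-0.6, -0.4, 0.4]
width: 0.0388
```

```bash
python3 st.py
```

```text
36.75 [-0.624  0.322 -0.609  0.606  0.032  1.367] [ 0.4158 -0.2864  0.0066] [ 3.102 -0.025  1.151] 66.0 [-0.6 -0.4  0.4] 0.0388
```

{"fn": "drive_tool", "kwargs": {"moves": "-0.002 0.003 -0.006 0 0.55; 0 0 -0.003 0 0.55; 0 0 0 0 0.7; 0 0 0 0 0.85; 0 0 0 0 0.98; 0 0 0 0 0.98; 0 0 0 0 0.98; 0 0 0 0 0.98", "squeeze": 25}}

```text
t: 37.55
tool_pos: [0.4147, -0.2847, 0.0019]
eef_rot: [3.102, -0.025, 1.151]
contact_force: [-0.3, 0.1, 0.7]
width: 0.0113
```

```bash
python3 st.py
```

```text
37.55 [-0.623  0.326 -0.617  0.594  0.032  1.369] [ 0.4147 -0.2847  0.0019] [ 3.102 -0.025  1.151] 66.0 [-0.3  0.1  0.7] 0.0113
```

{"fn": "drive_tool", "kwargs": {"moves": "0 0 0.02 0 0.98; 0 0 0.06 0 0.98; 0 0 0.08 0 0.98; 0 0 0.08 0 0.98; 0.005 0.03 0.06 0 0.98; 0.015 0.06 0.01 0 0.98; 0.02 0.09 0 -0.01 0.98; 0.02 0.09 0 -0.01 0.98; 0.02 0.09 0 -0.01 0.98; 0.02 0.09 0 -0.01 0.98"}}

```text
t: 38.55
tool_pos: [0.465, -0.0565, 0.1709]
eef_rot: [3.094, -0.026, 1.074]
contact_force: [0.2, 0.1, -0.8]
width: 0.0114
```

```bash
python3 st.py
```

```text
38.55 [-0.126  0.057 -0.503  0.956  0.007  1.942] [ 0.465  -0.0565  0.1709] [ 3.094 -0.026  1.074] 61.5 [ 0.2  0.1 -0.8] 0.0114
```

{"fn": "drive_tool", "kwargs": {"moves": "0.02 0.09 0 0 0.98; 0.02 0.09 0 0 0.98; 0.02 0.09 0 0 0.98; 0.02 0.09 0 0 0.98; 0.02 0.09 0 0 0.98; 0.02 0.09 0 0 0.98; 0.02 0.06 0 0 0.98; 0.01 0.03 0 0 0.98; 0 0 0 0 0.98; 0 0 0 0 0.98"}}

```text
t: 39.55
tool_pos: [0.5407, 0.2794, 0.1788]
eef_rot: [3.088, -0.033, 1.083]
contact_force: [-0.6, -0.8, -0.1]
width: 0.011
```

```bash
python3 st.py
python3 - <<'E'
from h import *
p,s=wrist('w22');print(s['tool_pos'],s['eef_rot'])
E
```

```text
39.55 [ 0.491  0.306 -0.181  1.027 -0.026  2.55 ] [0.5407 0.2794 0.1788] [ 3.088 -0.033  1.083] 62.1 [-0.6 -0.8 -0.1] 0.011
[0.54071261 0.2793634  0.17876286] [ 3.08822231 -0.03290709  1.08299912]
```

View pics/w22.png

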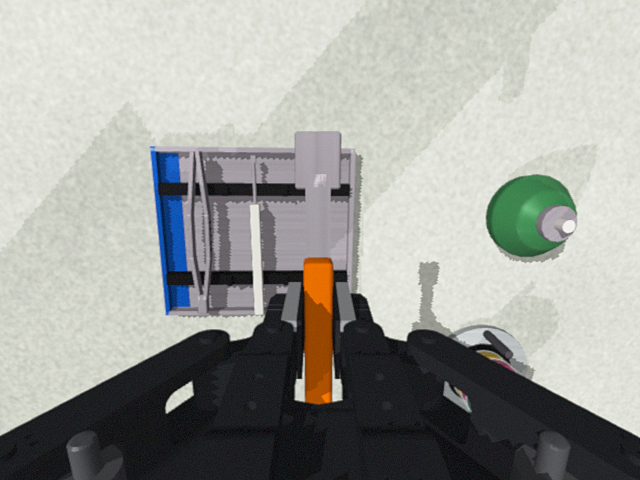

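Spatula held straight over the last lane; tray corners (152,149), (355,150), (166,314).

Run:
```python
from h import *
p,s=wrist('w23')
C=[w(p,u,v,.012) for u,v in [(166.5,314.5),(152,148),(355.5,149.5)]]
d=C[1]-C[2];print('y',np.degrees(np.arctan2(d[1],d[0])),np.linalg.norm(d));d=C[1]-C[0];print('x',np.degrees(np.arctan2(d[1],d[0])),np.linalg.norm(d));c=(C[0]+C[2])/2;print(c)
a=np.radians(61);x=np.array([np.cos(a),np.sin(a)]);y=np.array([-x[1],x[0]])
for n,u,v,z in [('tipf',196,151,.02),('endf',203.5,312,.02),('probe h',255,205,.022)]:
    t=w(p,u,v,z)[:2]-c[:2];print(n,t@x,t@y)
t=s['tool_pos'][:2]-c[:2];print('tcp',t@x,t@y,'lane3',c[:2]-.05*y)
```

```text
y 151.54066024161577 0.1694843834180742
x 60.95814320759868 0.14870137020913973
[0.49792163 0.29320577 0.012     ]
tipf 0.07166296781206795 0.046871124769592744
endf -0.06933941443550129 0.04887935207761099
probe h 0.028278154252031052 0.00016636886319471809
tcp 0.008440103875571588 -0.04429937043706354 lane3 [0.54165262 0.26896528]
```

{"fn": "drive_tool", "kwargs": {"moves": "0.002 -0.005 -0.02 -0.01 0.98; 0 0 -0.04 0 0.98; 0 0 -0.05 0 0.98; 0 0 -0.06 0 0.98; 0 0 -0.06 0 0.98; 0 0 -0.03 0 0.98; 0 0 -0.01 0 0.98; 0 0 0 0 0.98; 0 0 0 0 0.98"}}

```text
t: 40.55
tool_pos: [0.5403, 0.2647, 0.0383]
eef_rot: [3.087, -0.032, 1.048]
contact_force: [0.5, 0.7, -0.2]
width: 0.0112
```

```bash
python3 st.py
```

```text
40.55 [ 0.471  0.416 -0.372  0.726 -0.028  2.564] [0.5403 0.2647 0.0383] [ 3.087 -0.032  1.048] 60.1 [ 0.5  0.7 -0.2] 0.0112
```

{"fn": "drive_tool", "kwargs": {"moves": "0.004 0.008 0 0.01 0.98; 0 0 -0.01 0 0.98; 0 0 -0.012 0 0.98; 0 0 -0.01 0 0.98; 0 0 0 0 0.98; 0 0 0 0 0.98"}}

```text
t: 41.15
tool_pos: [0.5451, 0.2703, 0.0244]
eef_rot: [3.084, -0.037, 1.065]
contact_force: [-0.7, 0.2, -1.2]
width: 0.0113
```

```bash
python3 st.py
```

```text
41.15 [ 0.475  0.439 -0.376  0.693 -0.028  2.552] [0.5451 0.2703 0.0244] [ 3.084 -0.037  1.065] 61.0 [-0.7  0.2 -1.2] 0.0113
```

{"fn": "drive_tool", "kwargs": {"moves": "-0.005 -0.003 -0.007 0 0.98; 0 0 -0.005 0 0.98; 0 0 -0.004 0 0.98; 0 0 0 0 0.98; 0 0 0 0 0.98"}}

```text
t: 41.65
tool_pos: [0.5426, 0.2688, 0.0163]
eef_rot: [3.083, -0.037, 1.065]
contact_force: [-1.3, 0.9, 1.1]
width: 0.0108
```

```bash
python3 st.py
```

```text
41.65 [ 0.475  0.443 -0.391  0.673 -0.028  2.552] [0.5426 0.2688 0.0163] [ 3.083 -0.037  1.065] 61.0 [-1.3  0.9  1.1] 0.0108
```

Release and rise.

{"fn": "drive_tool", "kwargs": {"moves": "0 0 0 0 0.8; 0 0 0 0 0.65; 0 0 0 0 0.55; 0 0 0 0 0.55; 0 0 0.02 0 0.55; 0 0 0.05 0 0.55; 0 0 0.08 0 0.55; 0 0 0.09 0 0.55; 0 0 0.08 0 0.55; 0 0 0.02 0 0.55"}}

```text
t: 42.65
tool_pos: [0.5391, 0.267, 0.1927]
eef_rot: [3.086, -0.033, 1.065]
contact_force: [0.8, 0.7, 0.3]
width: 0.0384
```

```bash
python3 st.py
python3 - <<'E'
from h import *
p,s=wrist('w24')
q=r.get_image('top');save(q,'top1');q=r.get_image('scene');save(q,'scene1')
E
```

```text
42.65 [ 0.475  0.284 -0.178  1.05  -0.028  2.552] [0.5391 0.267  0.1927] [ 3.086 -0.033  1.065] 61.0 [0.8 0.7 0.3] 0.0384
```

View pics/w24.png

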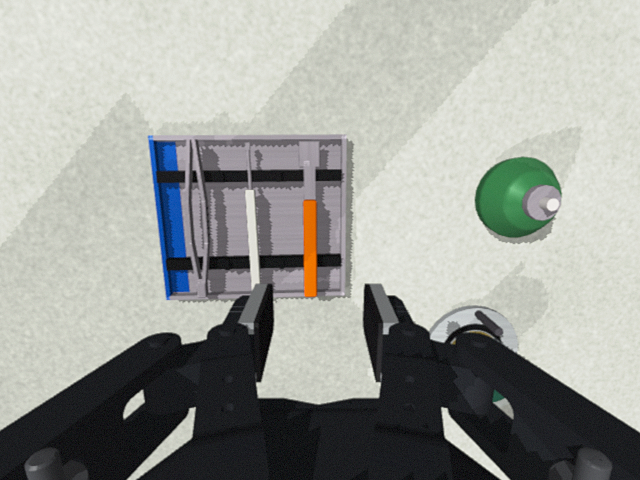

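View pics/scene1.png

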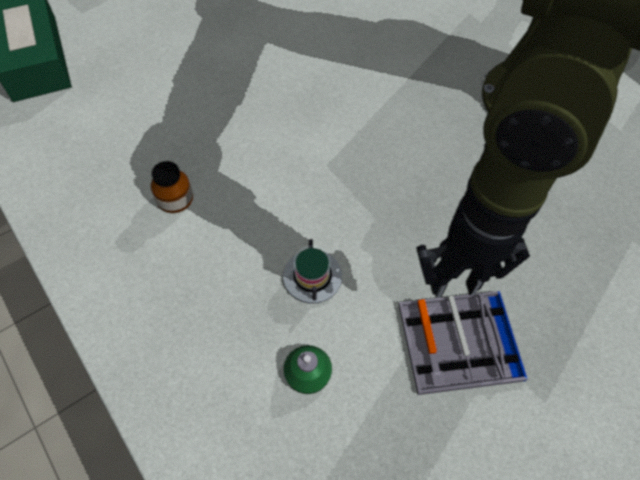

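Everything is in place: forceps, probe and spatula lie parallel across the bars, and the stack is intact. A quick numeric check of the spatula and forceps.

Run:
```python
from h import *
p,s=wrist('w25')
C=[w(p,u,v,.012) for u,v in [(167.5,299),(150,136.5),(347,136)]]
c=(C[0]+C[2])/2;print(c)
a=np.radians(61.2);x=np.array([np.cos(a),np.sin(a)]);y=np.array([-x[1],x[0]])
for n,u,v,z in [('sp tip',308,141,.017),('sp hstart',310,200,.026),('sp end',310.5,297,.026),('f tip',191.5,139,.022),('f end',202,296,.022),('probe h',250,190,.022)]:
    t=w(p,u,v,z)[:2]-c[:2];print(n,round(t@x,4),round(t@y,4))
```

```text
[0.4961393  0.29200441 0.012     ]
sp tip 0.0691 -0.0498
sp hstart 0.02 -0.0507
sp end -0.0692 -0.0503
f tip 0.0709 0.0462
f end -0.0672 0.0487
probe h 0.0286 0.0005
```

```bash
python3 -c "
from h import *
print(r.close_job())"; python3 st.py
```

```text
the job is handed in; nothing more can be done
None
the job is handed in; nothing more can be done
```

The dishes are stacked on the carrier, yellow then pink then green. The forceps lie in the blue-end lane and the spatula in the last lane. I handed the job in at about 43 s of the 109 s allowed; handing in gives no verdict.

- **Dishes:** right after I placed them, the wrist camera put all three within about 1 mm of the carrier's middle and of each other. The last scene picture shows the stack intact.
- **Forceps:** about 2 mm off in length and 3 mm off the lane middle, about 1° off straight, resting on both bars in the pictures.
- **Spatula:** within 1 mm of the lane middle both ways and straight.
- **Left alone:** the probe, the amber jar and the burner show no visible movement in the pictures; I did not measure the jar or burner again.
- **Hand-in state:** gripper open, about 190 mm above the bench and clear of everything.

**Disagreements:**
- Different views put the tray a few millimetres apart. I used an average, and the errors above are measured from the tray as seen in that same picture.
- The tool slowly tilted by up to about 0.07 rad and drifted up to 15 mm sideways on descents. I corrected the position before every grasp and release; the tilt could not be corrected. The pieces look flat in the pictures, but I did not measure their tilt.

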